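# Bolt down the mini cabinet with a ratchet wrench, nest the dishes in it and snap it shut

### The arm

A 6-joint arm with a two-finger parallel gripper is mounted at the origin on the work surface. World frame = base frame: x ahead of the robot, y to its left, z up, the work surface at z = 0. Lengths are in m, angles in rad, forces in N, time in s.
With the tool pointing down it reaches from about 0.25 to 0.8 m from the base axis. Payload 3.9 kg.
Tool frame: the origin (TCP) lies at the centre of the arm's flange, where the gripper is bolted on; the fingertips stand 173 mm ahead of it and the grasp point (between the pads) lies 155 mm ahead of it; z points along the fingers, x is the direction in which the jaws open and shut, and the axes are right-handed (so a half turn about z gives the same grasp; the last joint's range is limited). The gripper opens to 85 mm and grips with 20 to 120 N. Pads are 22 mm wide; open, the fingers measure 114 mm over their backs; the gripper's body (76 mm by 85 mm) begins 54 mm behind the grasp point. The pads swing forward as they close: fully open they stand 13 mm farther back than shut.
Start: joints at [-1.209, 0.26, -0.138, 1.173, 0, 1.571], TCP at [0.186, -0.491, 0.405] pointing down, gripper open.
Joint ranges: [-2.78, 2.78], [-0.83, 1.72], [-1.28, 1.37], [-1.9, 2.12], [-1.57, 1.48], [-3.14, 3.14]. Speed limits (rad/s): [2.57, 2.57, 3.14, 3.14, 3.14, 3.14].

### API

Orientations are given as a unit quaternion [x, y, z, w].
In Python, from workcell import sensors, cams, job gives the robot as it stands.
- The arm moves only by the tool move_arm, never from a script. Its argument "plan" is a list of rows, each a list of 3 entries, a list of its own where there are three numbers: the shift along the tool's x, y, z in m, then the turn, a rotation vector about the tool's x, y, z in degrees, then the closure, from 0 (fully open) to 1 (shut). In form: [[[tx, ty, tz], [rx, ry, rz], gripper], ...]. A call has 1 to 5 rows; each row shifts and turns the commanded pose from where the row before left it, along the tool's axes as they then stand; what a row does not reach is not made up. A row lasts 1/8 s, in which the tool goes at most 62.5 mm and 10.7 degrees, less where a joint would pass 70% of its speed; a pose out of reach is approached as far as the arm can. A call with a gripper value outside its range is refused whole. The fingers move at their own pace and stop on an object; "force" is the grip in N (left out, the last holds). Time passes only in rows, so rows that do not move let the fingers close. It gives the time, the measured TCP pose, the force and the opening at its end, in the units of the state.
- sensors.read_state(): the state, without advancing time (a new reading comes with each control period).
- cams.capture(name): name is "side" or "top"; returns a dict with "img" (384x512x3 uint8, red, green, blue), "z_map" (384x512 float32, m along the optical axis (not along the pixel's ray), 0 where there is no reading), "intrinsics" (3x3 intrinsics, pixels), "k1" (the pictures are not rectified: a ray, as slopes to the right and down, at radius r is drawn at 1 + k1 r^2 times it, then the intrinsics apply), "rvec" (rotation vector, rad) and "tvec" (3), from world to camera coordinates, as OpenCV has them. Camera axes: x right, y down, z forward; pixel columns grow to the right and rows downward; lengths in m; the calibration is good to about 2 mm. A picture is of the moment at which its call begins.
- job.sign_off(): hands the job in, once; it reports no verdict.
The state is a dict: "time": time; "joint_positions": joint angles; "qd": joint speeds; "effort": joint torques, N m; "ee_pos": TCP position; "ee_rot": TCP orientation; "contact_force": force on the tool from outside, world axes, zero at the start; "ft_torque": the same for the moment, N m; "grip_width": finger opening in m.
Only numpy, scipy, OpenCV 4.12 (cv2) and the standard library are available. Lean on these libraries where they do the work, as an engineer would, in place of code of your own. Each camera call takes 0.05 s, during which the arm holds its last target. There are 200 camera calls.

### The job

Make the TV stand safe against a tremor. First use the ratchet wrench to tighten the cabinet's anchor bolt clockwise until it stops, swinging the wrench back and forth and keeping your fingers off the bolt; then stand all the loose straight-sided blue stoneware dishes nested in one another in size order, upright, in the middle of the open cabinet, and press its door shut past the catch. Lay the wrench back lengthwise on the middle of its mat, and leave the other ornaments where they are.

Things in the scene. Friction and masses are not known exactly. Their poses are not given: they have to be found in the camera images.
- cabinet_floor (a point): Centre of the inner floor (5 mm above the stand) of a white plastic mini cabinet lying on its back, open upward, fixed to the stand: outside 180 x 180 mm, 85 mm high, walls 5 mm. Its z is up, its +y points to the side where the door is hinged, its -y to the side with the anchor bolt. Position and yaw vary from start to start.
- door_hinge (a point): Middle of the hinge line of the cabinet's door: 90 mm from the cabinet centre along its +y, 85 mm above the stand, running along the cabinet's x. The door is a flat panel 180 x 180 x 10 mm, wholly covering the cabinet when shut (outer face then 95 mm above the stand). Damped: it falls slowly.
- door (a joint): Door angle, rad: 0 shut, 1.85 fully open (leaning outwards 16 degrees past upright, on its stop, where it rests at first). Pushed inwards below 1.57 it falls slowly by its own weight within 2 s and stops on a sprung catch at about 0.08 (free edge 15 mm up). Pressing down at the middle of the free edge with 5 to 15 N snaps it past the catch to 0, where it stays.
- bolt_seat (a point): On the vertical axis of the anchor bolt, at the top of the steel washer (84 mm across, 14 mm above the stand) on the cabinet's foot, 145 mm from the cabinet centre along its -y. The bolt's steel star head stands 30 mm up from here, 55 mm across, with ten upright rounded lobes. The wrench's ring goes over it and rests flat on the washer.
- bolt (a joint): Turn of the bolt in rad, growing clockwise seen from above (tightening); starts between 0 and 0.7, and meets a firm stop at 4.4 (tight; above 4.1 counts). Stiff (0.4 N m): it stays where it is left.
- wrench_head (a point): Centre of the ring head of a steel ratchet wrench, 9 mm above its underside. The ring is 78 mm across outside, 63 mm inside, 18 mm high; z up, the handle runs along -x. It starts on the mat, this side up, and weighs 0.3 kg.
- wrench: The wrench; origin under the centre of its head, axes as wrench_head. A sprung pawl in the ring catches the bolt's lobes when swung clockwise (from above) and slips over them when swung counter-clockwise, one click every 36 degrees: make strokes longer than that plus slack, 60 to 80 degrees. No aligning with the lobes is needed. Let go on the bolt, it stays on, its handle end perhaps sinking to the stand.
- wrench_grip (a point): Where to grip the wrench's straight handle, on its centre line: 100 mm from the centre of the head, 8 mm above the wrench's underside. The handle is 16 x 16 mm in section with its underside level with the head's, and reaches to 166 mm from the centre of the head; same axes as wrench_head.
- wrench_mid (a point): Middle of the wrench's length: 63 mm from the centre of the head along the handle, 8 mm above the underside; same axes as wrench_head.
- mat_mid (a point): Centre of the top of the wrench's mat, a flat dark rubber rectangle fixed on the stand, 220 mm (its x) by 110 mm, 3 mm thick. The wrench starts on it, along it.
- dish1_mid (a point): Centre (on the axis, half-way up) of plain blue stoneware dish 1 of four, round, straight-sided, starts upright: 120 mm across, 32 mm high, wall and floor 6 mm, 220 g; z up. Any wider, lower dish takes it with 4 mm to spare all round; its rim then stands 16 mm or more above the wider one's, to be pinched from above. Two or three dishes are present; absent ones read None.
- dish2_mid (a point): Centre (on the axis, half-way up) of plain blue stoneware dish 2 of four, round, straight-sided, starts upright: 100 mm across, 42 mm high, wall and floor 6 mm, 180 g; z up. Any wider, lower dish takes it with 4 mm to spare all round; its rim then stands 16 mm or more above the wider one's, to be pinched from above. Two or three dishes are present; absent ones read None.
- dish3_mid (a point): Centre (on the axis, half-way up) of plain blue stoneware dish 3 of four, round, straight-sided, starts upright: 80 mm across, 52 mm high, wall and floor 6 mm, 140 g; z up. Any wider, lower dish takes it with 4 mm to spare all round; its rim then stands 16 mm or more above the wider one's, to be pinched from above. Two or three dishes are present; absent ones read None.
- dish4_mid (a point): Centre (on the axis, half-way up) of plain blue stoneware dish 4 of four, round, straight-sided, starts upright: 60 mm across, 62 mm high, wall and floor 6 mm, 100 g; z up. Any wider, lower dish takes it with 4 mm to spare all round; its rim then stands 16 mm or more above the wider one's, to be pinched from above. Two or three dishes are present; absent ones read None.
- ashtray: Bystander: glass ashtray-style dish, 90 mm across, 30 mm high; origin under its centre.
- stopper: Bystander: steel bottle stopper standing upright, 44 mm across, 80 mm high; origin under its centre.
- skin: Bystander: grey hard silicone controller skin, about 150 x 110 x 35 mm; origin under its centre.
- incense: Bystander: round ceramic incense holder, 100 mm across, 30 mm high; origin under its centre.
Mind the look-alikes: they are no part of the job. Leave any pink look-alike of the part that bears dish3_mid alone.

How it is judged:
On the way, in this order (a step that is already met when the one before it is completed fails the run):
1. the anchor bolt is tightened (past 4.1 rad) (value of joint bolt above 4.1 rad), for 0.2 s.
2. all dishes present are nested in size order in the middle of the cabinet, its door still open (horizontal distance between each of dish1_mid, dish2_mid, dish3_mid, dish4_mid and cabinet_floor below 0.035 m and angle between each of dish1_mid, dish2_mid, dish3_mid, dish4_mid's own z axis and vertical below 0.12 rad and z of dish1_mid in the frame of cabinet_floor below 0.021 m and z of dish2_mid in the frame of dish1_mid above 0.008 m and z of dish3_mid in the frame of dish1_mid above 0.013 m and z of dish4_mid in the frame of dish1_mid above 0.018 m and z of dish2_mid in the frame of cabinet_floor below 0.032 m and z of dish3_mid in the frame of dish2_mid above 0.008 m and z of dish4_mid in the frame of dish2_mid above 0.013 m and z of dish3_mid in the frame of cabinet_floor below 0.043 m and z of dish4_mid in the frame of dish3_mid above 0.008 m and z of dish4_mid in the frame of cabinet_floor below 0.054 m and value of joint door above 0.3 rad), for 0.2 s.
3. the door is shut past its catch (value of joint door below 0.03 rad), for 0.2 s.
At the end, for the whole second after the job is handed in: Bolt past 4.1 rad; door below 0.03 rad; every dish present upright (0.12 rad), within 35 mm of the cabinet's centre, each inside the next wider one; wrench flat and still on its mat, its middle within 40 mm of the mat's centre, within 0.35 rad of the mat's length (value of joint bolt above 4.1 rad and value of joint door below 0.03 rad and horizontal distance between each of dish1_mid, dish2_mid, dish3_mid, dish4_mid and cabinet_floor below 0.035 m and angle between each of dish1_mid, dish2_mid, dish3_mid, dish4_mid, wrench_mid's own z axis and vertical below 0.12 rad and z of dish1_mid in the frame of cabinet_floor below 0.021 m and z of dish2_mid in the frame of dish1_mid above 0.008 m and z of dish3_mid in the frame of dish1_mid above 0.013 m and z of dish4_mid in the frame of dish1_mid above 0.018 m and z of dish2_mid in the frame of cabinet_floor below 0.032 m and z of dish3_mid in the frame of dish2_mid above 0.008 m and z of dish4_mid in the frame of dish2_mid above 0.013 m and z of dish3_mid in the frame of cabinet_floor below 0.043 m and z of dish4_mid in the frame of dish3_mid above 0.008 m and z of dish4_mid in the frame of cabinet_floor below 0.054 m and horizontal distance between wrench_mid and mat_mid below 0.04 m and angle between the x axis of wrench_mid and the x axis of mat_mid, either way round below 0.35 rad and z of wrench_mid in the frame of mat_mid below 0.016 m and linear speed of wrench below 0.03 m/s); the robot touches nothing.
It fails at once if the bolt is touched by the fingers (contact force between the fingers and bolt above 2 N).
It fails at once if a bystander (ashtray) is shifted by more than 30 mm (distance of ashtray from where it was at the start of the episode above 0.03 m).
It fails at once if a bystander (stopper) is shifted by more than 30 mm (distance of stopper from where it was at the start of the episode above 0.03 m).
It fails at once if a bystander (skin) is shifted by more than 30 mm (distance of skin from where it was at the start of the episode above 0.03 m).
It fails at once if a bystander (incense) is shifted by more than 30 mm (distance of incense from where it was at the start of the episode above 0.03 m).
Of dish1, dish2, dish3, dish4 only 2 to 3 are there at a start; the rules pass over those that are not, and their reading is None.
At some moment in a run one of dish1, dish2, dish3, dish4 may be knocked a few centimetres aside while the robot is not near it.
Once in a run the grip may slacken for a moment while it holds something.
It also fails if it takes over 210 s, if anything falls off the work surface, if the arm or the gripper's body presses on something with over 40 N, if the wrist force passes 120 N, or if a joint passes its speed limit or range.

## Working session

There is one attempt and no reset: what is moved stays moved. The work goes in short steps, Python scripts to look and compute and a tool call to move; the robot and the scene stay as the last step left them, time stands still between calls to the robot, and variables do not carry over. Pictures are saved under pics/ and viewed, about 12 in all and at most 16, crops included, and the job is handed in when it is done.

Besides the shell and the picture viewer there is one more tool, called after "Call:" by a JSON object that holds its "op" and its "data", one argument or row to a line. move_arm: Moves the arm, as the interface text tells. Its arguments: {"type":"object","properties":{"plan":{"type":"array","items":{"type":"array"}},"force":{"type":"number"}},"required":["plan"]}

```bash
mkdir -p pics; cat > h.py <<'E'
import numpy as np, cv2
from scipy.spatial.transform import Rotation as R
from workcell import sensors, cams, job
def cap(n):
    c=cams.capture(n); c['R']=cv2.Rodrigues(np.array(c['rvec'],float))[0]; c['t']=np.array(c['tvec'],float).ravel(); return c
def save(c,f,box=None,s=1.5):
    im=c['img'][:,:,::-1]
    if box: im=im[box[1]:box[3],box[0]:box[2]]
    cv2.imwrite('pics/'+f,cv2.resize(im,None,fx=s,fy=s,interpolation=cv2.INTER_CUBIC))
def slopes(c,uv):
    K=np.array(c['intrinsics']); uv=np.atleast_2d(uv).astype(float)
    d=np.stack([(uv[:,0]-K[0,2])/K[0,0],(uv[:,1]-K[1,2])/K[1,1]],1); s=d.copy()
    for _ in range(20): s=d/(1+c['k1']*(s**2).sum(1,keepdims=True))
    return s
def plane(c,uv,z):
    s=slopes(c,uv); r=np.c_[s,np.ones(len(s))]@c['R']; o=-c['R'].T@c['t']
    return o+r*((z-o[2])/r[:,2])[:,None]
def cloud(c):
    v,u=np.mgrid[0:384,0:512]; s=slopes(c,np.c_[u.ravel(),v.ravel()]); z=c['z_map'].ravel()
    p=(np.c_[s,np.ones(len(s))]*z[:,None]-c['t'])@c['R']; p[z<=0]=np.nan
    return p.reshape(384,512,3)
def st():
    s=sensors.read_state(); p=np.array(s['ee_pos']); q=R.from_quat(s['ee_rot']); return s,p,q
E
python3 - <<'E'
from h import *
for n in('top','side'):
    c=cap(n); save(c,n+'0.png'); print(n,-c['R'].T@c['t'],c['k1'],c['intrinsics'])
    np.savez(n+'0.npz',**{k:c[k] for k in c})
s,p,q=st(); print(s['time'],p,q.as_matrix().round(3),s['contact_force'],s['grip_width'])
E
```

```text
top [ 0.317693   -0.07139152  1.45924301] -0.15573029404317384 [[422.22504821   0.         250.38098755]
 [  0.         422.22504821 196.68736576]
 [  0.           0.           1.        ]]
side [0.36233106 0.66873682 0.74082449] -0.09790093216629948 [[349.44561192   0.         250.45002466]
 [  0.         349.44561192 190.73543962]
 [  0.           0.           1.        ]]
0.1 [ 0.18572776 -0.49073401  0.40395566] [[ 0.354 -0.935 -0.001]
 [-0.935 -0.354  0.002]
 [-0.002 -0.    -1.   ]] [-0.90095682 -0.19836262 -0.63198685] 0.0852000962345229
```

View pics/top0.png

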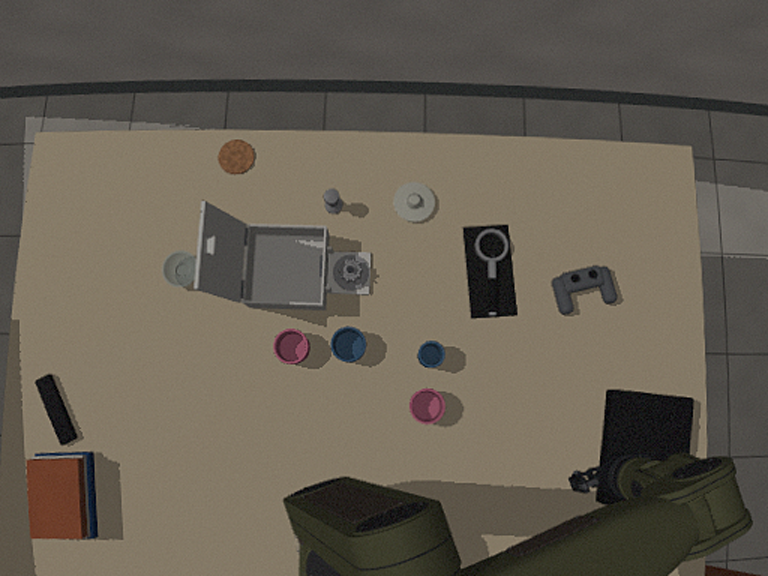

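View pics/side0.png

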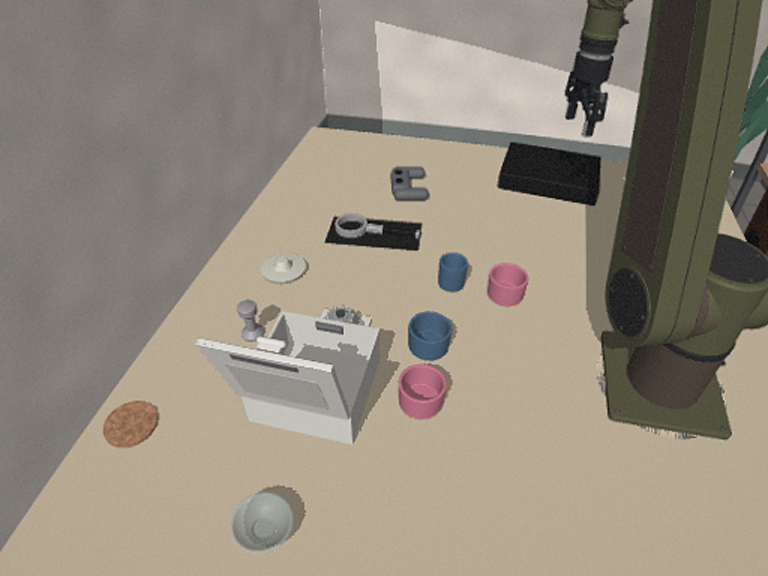

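The top view (×1.5 px) shows the cabinet at (286,265) with its door to the left and the bolt at (350,270). The mat is at (490,270), with the wrench ring at (492,245) and the handle running down the image. Two blue dishes are at (349,345) and (432,354), and the pink ones are look-alikes. The side view agrees.

```bash
cat >> h.py <<'E'
def circ(p,m):
    x=p[m][:,:2]; A=np.c_[2*x,np.ones(len(x))]; s=np.linalg.lstsq(A,(x**2).sum(1),rcond=None)[0]
    return s[:2],np.sqrt(s[2]+s[0]**2+s[1]**2)
def blue(c):
    "blue dishes from top view: centre via outer contour at rim height"
    P=cloud(c); h=cv2.cvtColor(c['img'],cv2.COLOR_RGB2HSV)
    m=cv2.inRange(h,(98,90,25),(122,255,255)); m=cv2.morphologyEx(m,cv2.MORPH_CLOSE,np.ones((3,3)))
    out=[]
    for k in cv2.findContours(m,cv2.RETR_EXTERNAL,cv2.CHAIN_APPROX_NONE)[0]:
        if cv2.contourArea(k)<80: continue
        mm=np.zeros(m.shape,np.uint8); cv2.drawContours(mm,[k],-1,1,-1); q=P[mm>0]; q=q[~np.isnan(q[:,2])]
        zt=np.percentile(q[:,2],95); r=q[q[:,2]>zt-.008]
        rr=cv2.minEnclosingCircle(r[:,:2].astype(np.float32))
        out.append((np.round(k.mean(0).ravel(),1),round(float(zt),4),np.round(rr[0],4),round(rr[1],4),len(r)))
    return out
E
python3 - <<'E'
from h import *
c=dict(np.load('top0.npz')); P=cloud(c)
for b in blue(c): print('blue',b)
g=c['img'].max(2)
# cabinet rim
sub=np.zeros((384,512),bool); sub[140:215,158:222]=1
m=sub&(abs(P[...,2]-.085)<.008); pts=P[m][:,:2].astype(np.float32); print('rim',cv2.minAreaRect(pts),m.sum())
# bolt
s2=np.zeros_like(sub); s2[160:205,218:255]=1
for lo,hi in((.037,.055),(.008,.02)):
    m=s2&(P[...,2]>lo)&(P[...,2]<hi); p=P[m][:,:2].astype(np.float32); print('bolt',lo,cv2.minEnclosingCircle(p),p.mean(0),m.sum(),cv2.minAreaRect(p))
# mat & wrench
s3=np.zeros_like(sub); s3[140:220,300:350]=1
m=s3&(g<38); p=plane(c,np.argwhere(m)[:,::-1],.003)[:,:2].astype(np.float32); print('mat',cv2.minAreaRect(p))
m=s3&(P[...,2]>.0095)&(P[...,2]<.035); p=P[m]; print('wr',m.sum(),np.median(p[:,2]),cv2.minAreaRect(p[:,:2].astype(np.float32)))
r=m.copy(); r[185:]=0; 
h=s3&(g>70); hh=h.copy(); hh[:150]=0; 
k=max(cv2.findContours(h.astype(np.uint8),cv2.RETR_EXTERNAL,cv2.CHAIN_APPROX_NONE)[0],key=cv2.contourArea)
q=plane(c,k[:,0,:],.021)
print(q[:,:2].min(0),q[:,:2].max(0))
h=cv2.HoughCircles(cv2.resize(c['img'][140:190,300:350].max(2),None,fx=8,fy=8,interpolation=cv2.INTER_CUBIC),cv2.HOUGH_GRADIENT,1,200,param1=80,param2=20,minRadius=60,maxRadius=120)
print(h); print(plane(c,[(h[0,0,0]+.5)/8-.5+300,(h[0,0,1]+.5)/8-.5+140],.02), h[0,0,2]/8/422*1.43)
x=p; print('handle pts',[ (round(a,3),np.round(x[(x[:,0]>a)&(x[:,0]<a+.02)][:,1].mean(),4)) for a in np.arange(.25,.45,.02) if ((x[:,0]>a)&(x[:,0]<a+.02)).any()])
save(c,'w0.png',(300,135,350,220),7)
save(c,'cab.png',(110,120,260,220),5)
E
```

```text
blue (array([ 53.2, 320.2]), 0.0292, array([0.0513, 0.6535]), 0.1191, 165)
blue (array([287.1, 236. ]), 0.0655, array([ 0.4085, -0.1831]), 0.0286, 70)
blue (array([231.8, 229.3]), 0.0537, array([0.4255, 0.0022]), 0.0387, 103)
rim ((0.5983980298042297, 0.1513630747795105), (0.18597985804080963, 0.18336746096611023), 89.64329528808594) 427
bolt 0.037 ((0.6073545813560486, 0.03680451214313507), 0.06113884225487709) [0.5978016  0.00788991] 175 ((0.60821133852005, 0.016648201271891594), (0.11587405949831009, 0.07906633615493774), 2.4490036964416504)
bolt 0.008 ((0.5924482345581055, 0.009689385071396828), 0.08179405331611633) [0.59539783 0.00817092] 445 ((0.5924405455589294, 0.008406270295381546), (0.14981400966644287, 0.09994810819625854), 3.4368419647216797)
mat ((0.6110418438911438, -0.322393536567688), (0.2163495570421219, 0.10716384649276733), 5.477294921875)
wr 365 0.018948038679706215 ((0.6120660901069641, -0.32900774478912354), (0.21609711647033691, 0.11027068644762039), 3.857159376144409)
[ 0.46936579 -0.40194628] [ 0.75570194 -0.22659936]
[[[220.5 190.5  90. ]]]
[[ 0.66789991 -0.32288699  0.02      ]] 0.038122036
handle pts []
```

```bash
python3 -c "
import cv2,numpy as np
a=cv2.imread('pics/w0.png');b=cv2.imread('pics/cab.png');b=cv2.resize(b,(440,293))
o=np.zeros((595,800,3),np.uint8);o[:,:350]=a[:595];o[:293,355:795]=b;cv2.imwrite('pics/both.png',o)"
```

```text
(no output)
```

View pics/both.png

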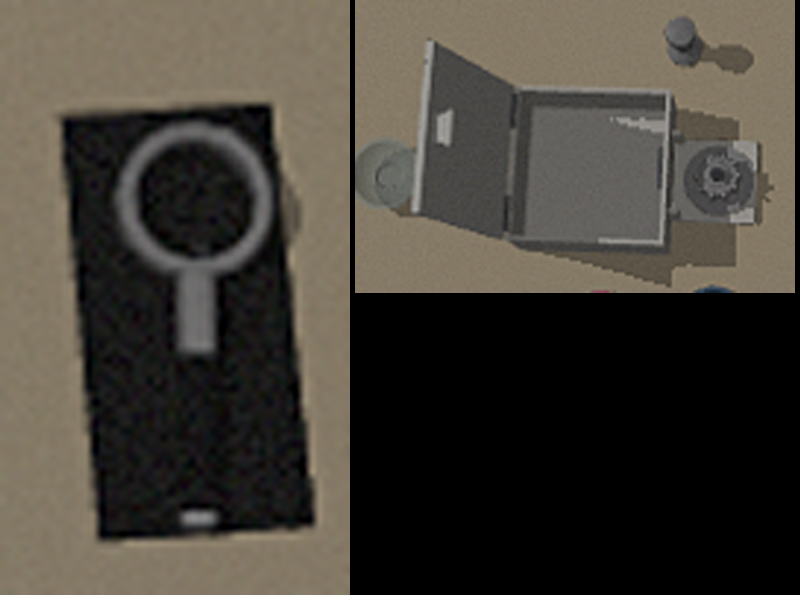

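The crop shows the ring centre at crop (195,198) and the tail tip at (199,518). The handle is dark and lies almost along world x. The washer and bolt are centred at crop (719,179).

```bash
python3 - <<'E'
from h import *
c=dict(np.load('top0.npz')); P=cloud(c)
f=lambda x,y:np.array([(x+.5)/7-.5+300,(y+.5)/7-.5+135])
print('ring',plane(c,f(195.5,198.5),.021),'ringL/R/T/B',plane(c,[f(115,198),f(275,198),f(195,121),f(195,276)],.021)[:,:2].tolist())
print('tail end',plane(c,[f(199,525),f(199,511)],.019)); 
g=lambda x,y:np.array([(x-355)/2.933-.4+110,y/2.933-.4+120])
print('bolt head',plane(c,g(718,176),.044),'washer',plane(c,g(719,180),.014))
print('rim TR,BR,BL,TL',plane(c,[g(672,91),g(669,248),g(505,241),g(517,90)],.085)[:,:2].round(4).tolist())
# star head by depth
s=np.zeros((384,512),bool); s[168:192,223:246]=1
m=s&(P[...,2]>.034); p=P[m]; print(m.sum(),cv2.minEnclosingCircle(p[:,:2].astype(np.float32)))
m=s&(abs(P[...,2]-.044)<.006);p=P[m];print(m.sum(),p.mean(0),cv2.minEnclosingCircle(p[:,:2].astype(np.float32)))
# cabinet rim: right wall line (columns), edges
for y0,y1,x0,x1,n in((155,200,210,222,'right'),):
    m=np.zeros_like(s); m[y0:y1,x0:x1]=1; m&=(P[...,2]>.075)
    p=P[m]; print(n,m.sum(),p.mean(0),cv2.fitLine(p[:,:2].astype(np.float32),cv2.DIST_HUBER,0,.01,.01).ravel())
for y0,y1,n in((146,156,'top'),(198,210,'bot')):
    m=np.zeros_like(s); m[y0:y1,168:215]=1; m&=(P[...,2]>.075)
    p=P[m]; print(n,m.sum(),p.mean(0),cv2.fitLine(p[:,:2].astype(np.float32),cv2.DIST_HUBER,0,.01,.01).ravel())
E
```

```text
ring [[ 0.66930795 -0.32404823  0.021     ]] ringL/R/T/B [[0.668306020457325, -0.28339758404391757], [0.6708446599568203, -0.36437886004696163], [0.7094457631893455, -0.32402301847490467], [0.6295706522145803, -0.3236294987582119]]
tail end [[ 0.50467757 -0.32584386  0.019     ]
 [ 0.5116396  -0.32583627  0.019     ]]
bolt head [[0.59599237 0.00272133 0.044     ]] washer [[0.59707921 0.00293499 0.014     ]]
rim TR,BR,BL,TL [[0.6859, 0.0568], [0.5043, 0.0528], [0.507, 0.2392], [0.6832, 0.2364]]
170 ((0.5965380072593689, 0.0036055478267371655), 0.027117427438497543)
139 [0.59601557 0.00298803 0.04285679] ((0.5965380072593689, 0.0036055478267371655), 0.027117427438497543)
right 102 [0.59338717 0.06216324 0.08331935] [ 0.99998915 -0.00465432  0.6065276   0.06150759]
top 104 [0.68500713 0.14448641 0.08315139] [ 0.00717796 -0.99997425  0.68500715  0.14448641]
bot 91 [0.5106157  0.13482156 0.08358102] [ 3.5305420e-04 -9.9999994e-01  5.1025748e-01  1.3692155e-01]
```

```bash
cat >> h.py <<'E'
def go(x,y,z,A,n,quiet=False):
    "rows in tool axes from measured pose (tool kept down) to x,y,z and jaw-axis angle A deg, over n rows"
    s,p,q=st(); p1=np.array([x,y,z]); a=np.radians(A)
    M=np.array([[np.cos(a),np.sin(a),0],[np.sin(a),-np.cos(a),0],[0,0,-1]])
    rv=(q.inv()*R.from_matrix(M)).as_rotvec(); st_=R.from_rotvec(rv/n); d=(p1-p)/n; qq=q; o=[]
    for i in range(n):
        o.append((qq.inv().apply(d).round(4).tolist(),np.degrees(rv/n).round(2).tolist())); qq=qq*st_
    print('t',round(s['time'],1),'p',p.round(4),'A',np.degrees(np.arctan2(q.as_matrix()[1,0],q.as_matrix()[0,0])).round(1),'w',round(s['grip_width'],4),'F',np.round(s['contact_force'],1))
    for r in o: print(r)
E
python3 -c "
from h import *
go(.569,-.325,.26,-89.4,8)"
```

```text
t 0.1 p [ 0.1857 -0.4907  0.404 ] A -69.3 w 0.0852 F [-0.9 -0.2 -0.6]
([-0.0024, -0.0521, 0.018], [0.0, 0.01, 2.52])
([-0.0047, -0.052, 0.018], [0.0, 0.01, 2.52])
([-0.007, -0.0517, 0.018], [0.0, 0.01, 2.52])
([-0.0092, -0.0514, 0.018], [0.0, 0.01, 2.52])
([-0.0115, -0.0509, 0.018], [0.0, 0.01, 2.52])
([-0.0137, -0.0504, 0.018], [0.0, 0.01, 2.52])
([-0.0159, -0.0497, 0.018], [0.0, 0.01, 2.52])
([-0.0181, -0.049, 0.018], [0.0, 0.01, 2.52])
```

Call:
{"op": "move_arm", "data": {
  "plan": [
    [[-0.0024, -0.0521, 0.018], [0, 0, 2.5], 0.6],
    [[-0.0047, -0.052, 0.018], [0, 0, 2.5], 0.6],
    [[-0.007, -0.0517, 0.018], [0, 0, 2.5], 0.6],
    [[-0.0092, -0.0514, 0.018], [0, 0, 2.5], 0.6],
    [[-0.0115, -0.0509, 0.018], [0, 0, 2.5], 0.6]
  ],
  "force": 100
}}

```text
time: 0.72
ee_pos: [0.4266, -0.3864, 0.3137]
ee_rot: [0.756, -0.655, -0.0, 0.0]
contact_force: [0.3, -0.7, 0.2]
grip_width: 0.0343
```

Call:
{"op": "move_arm", "data": {
  "plan": [
    [[-0.0137, -0.0504, 0.018], [0, 0, 2.5], 0.6],
    [[-0.0159, -0.0497, 0.018], [0, 0, 2.5], 0.6],
    [[-0.018, -0.049, 0.018], [0, 0, 2.5], 0.6],
    [[0, 0, 0], [0, 0, 0], 0.6],
    [[0, 0, 0], [0, 0, 0], 0.6]
  ]
}}

```text
time: 1.35
ee_pos: [0.5685, -0.3248, 0.26]
ee_rot: [0.712, -0.702, -0.001, 0.001]
contact_force: [-0.4, -0.2, -0.6]
grip_width: 0.0341
```

```bash
python3 -c "
from h import *
go(.569,-.325,.185,-89.4,4)"
```

```text
t 1.4 p [ 0.5685 -0.3248  0.26  ] A -89.2 w 0.0341 F [-0.4 -0.2 -0.6]
([0.0001, -0.0002, 0.0188], [0.03, 0.01, 0.04])
([0.0001, -0.0001, 0.0188], [0.03, 0.01, 0.04])
([0.0, -0.0001, 0.0188], [0.03, 0.01, 0.04])
([0.0, -0.0001, 0.0188], [0.03, 0.01, 0.04])
```

Call:
{"op": "move_arm", "data": {
  "plan": [
    [[0, 0, 0.03], [0, 0, 0], 0.6],
    [[0, 0, 0.03], [0, 0, 0], 0.6],
    [[0, 0, 0.01], [0, 0, 0], 0.6],
    [[0, 0, 0.007], [0, 0, 0], 0.6],
    [[0, 0, 0], [0, 0, 0], 0.6]
  ]
}}

```text
time: 1.98
ee_pos: [0.5688, -0.3255, 0.1843]
ee_rot: [0.711, -0.703, 0.0, -0.0]
contact_force: [-0.2, -0.3, -0.2]
grip_width: 0.034
```

Call:
{"op": "move_arm", "data": {
  "plan": [
    [[0, 0, 0], [0, 0, 0], 0.9],
    [[0, 0, 0], [0, 0, 0], 1],
    [[0, 0, 0], [0, 0, 0], 1],
    [[0, 0, 0], [0, 0, 0], 1],
    [[0, 0, 0], [0, 0, 0], 1]
  ]
}}

```text
time: 2.6
ee_pos: [0.5694, -0.3251, 0.1853]
ee_rot: [0.712, -0.702, 0.001, -0.0]
contact_force: [-1.2, 0.9, 6.3]
grip_width: 0.0123
```

Call:
{"op": "move_arm", "data": {
  "plan": [
    [[0, 0, -0.02], [0, 0, 0], 1],
    [[0, 0, -0.02], [0, 0, 0], 1],
    [[0, 0, -0.02], [0, 0, 0], 1],
    [[0, 0, 0], [0, 0, 0], 1]
  ]
}}

```text
time: 3.1
ee_pos: [0.5697, -0.3254, 0.2452]
ee_rot: [0.712, -0.703, 0.002, -0.0]
contact_force: [0.1, 0.1, -3.3]
grip_width: 0.0121
```

```bash
python3 -c "
from h import *
c=cap('side'); save(c,'s1.png',(200,60,420,220),3.5); st_=st(); print(st_[1],st_[0]['grip_width'],st_[0]['contact_force'])"
```

```text
[ 0.56917439 -0.32513317  0.24390677] 0.012090852321327844 [ 0.24441713 -0.35879106 -3.62202653]
```

View pics/s1.png

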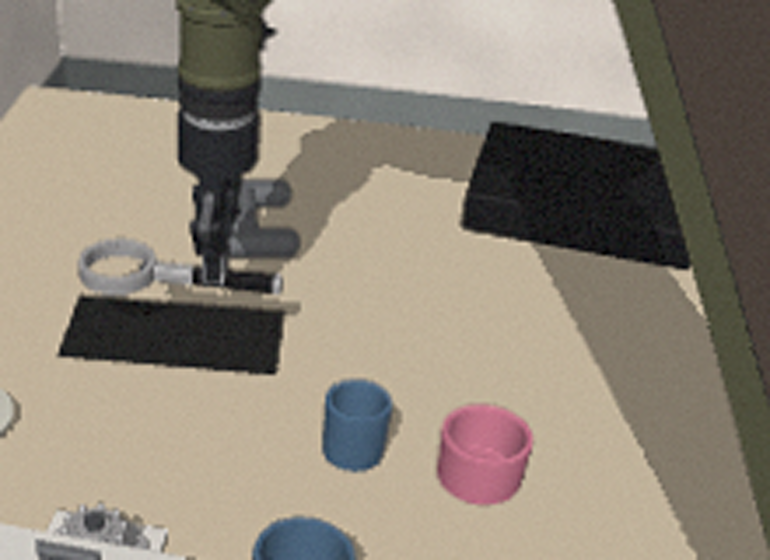

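The wrench is held level, ring forward. I'm taking it over the bolt with the handle pointing to -y.

```bash
python3 -c "
from h import *
go(.5965,-.0967,.25,0,10)"
```

```text
t 3.1 p [ 0.5692 -0.3251  0.2439] A -89.3 w 0.0121 F [ 0.2 -0.4 -3.6]
([-0.0228, -0.003, -0.0006], [-0.0, -0.01, -8.93])
([-0.0221, -0.0065, -0.0006], [-0.0, -0.01, -8.93])
([-0.0208, -0.0099, -0.0006], [-0.0, -0.01, -8.93])
([-0.019, -0.013, -0.0006], [-0.0, -0.01, -8.93])
([-0.0168, -0.0158, -0.0006], [-0.0, -0.01, -8.93])
([-0.0141, -0.0182, -0.0006], [-0.0, -0.01, -8.93])
([-0.0111, -0.0201, -0.0006], [-0.0, -0.01, -8.93])
([-0.0079, -0.0216, -0.0006], [-0.0, -0.01, -8.93])
([-0.0044, -0.0226, -0.0006], [-0.0, -0.01, -8.93])
([-0.0008, -0.023, -0.0006], [-0.0, -0.01, -8.93])
```

Call:
{"op": "move_arm", "data": {
  "plan": [
    [[-0.0228, -0.003, -0.0006], [0, 0, -8.93], 1],
    [[-0.0221, -0.0065, -0.0006], [0, 0, -8.93], 1],
    [[-0.0208, -0.0099, -0.0006], [0, 0, -8.93], 1],
    [[-0.019, -0.013, -0.0006], [0, 0, -8.93], 1],
    [[-0.0168, -0.0158, -0.0006], [0, 0, -8.93], 1]
  ]
}}

```text
time: 3.78
ee_pos: [0.582, -0.2098, 0.245]
ee_rot: [0.926, -0.377, -0.001, 0.0]
contact_force: [-0.8, -0.4, -2.3]
grip_width: 0.0133
```

Call:
{"op": "move_arm", "data": {
  "plan": [
    [[-0.0141, -0.0182, -0.0006], [0, 0, -8.93], 1],
    [[-0.0111, -0.0201, -0.0006], [0, 0, -8.93], 1],
    [[-0.0079, -0.0216, -0.0006], [0, 0, -8.93], 1],
    [[-0.0044, -0.0226, -0.0006], [0, 0, -8.93], 1],
    [[-0.0008, -0.023, -0.0006], [0, 0, -8.93], 1]
  ]
}}

```text
time: 4.4
ee_pos: [0.5957, -0.0957, 0.2482]
ee_rot: [1.0, 0.003, -0.001, -0.0]
contact_force: [0.4, 0.1, -3.5]
grip_width: 0.0122
```

Call:
{"op": "move_arm", "data": {
  "plan": [
    [[0, 0, 0], [0, 0, 0], 1],
    [[0, 0, 0], [0, 0, 0], 1]
  ]
}}

```text
time: 4.65
ee_pos: [0.5959, -0.0968, 0.2488]
ee_rot: [1.0, -0.0, -0.001, 0.0]
contact_force: [0.3, -0.6, -2.8]
grip_width: 0.0121
```

```bash
python3 -c "
from h import *
go(.5965,-.0967,.205,0,2)
c=cap('top'); np.savez('t2.npz',**c); save(c,'t2.png',(200,140,275,225),7)
P=cloud(c)
s=np.zeros((384,512),bool); s[150:205,215:260]=1
m=s&(P[...,2]>.06)&(P[...,2]<.1)&(P[...,1]<.052); p=P[m]; print(m.sum(),np.median(p[:,2]),cv2.minEnclosingCircle(p[(p[:,1]>-.03)][:,:2].astype(np.float32)),p[:,:2].min(0),p[:,:2].max(0))"
```

```text
t 4.7 p [ 0.5959 -0.0968  0.2488] A -0.1 w 0.0121 F [ 0.3 -0.6 -2.8]
([0.0003, -0.0001, 0.0219], [0.02, 0.04, -0.03])
([0.0003, -0.0, 0.0219], [0.02, 0.04, -0.03])
92 0.08170111070873863 ((0.5956834554672241, 0.0004233955405652523), 0.03880170360207558) [ 0.55897893 -0.01350095] [0.63286266 0.03600781]
```

View pics/t2.png

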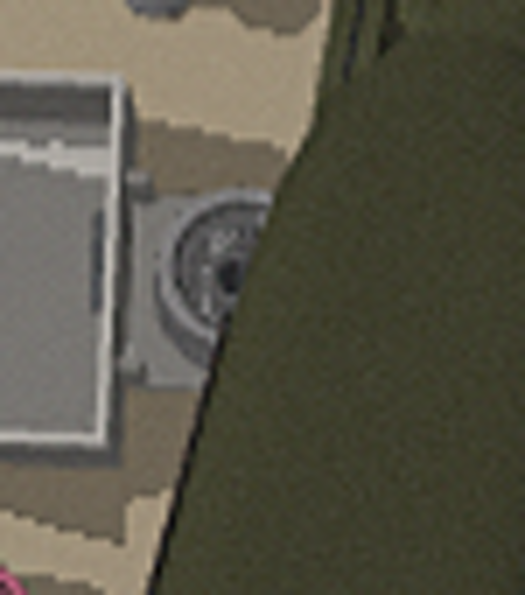

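The ring is over the bolt. Its left edge is at crop (157,280) and its top at (238,188). The arm hides the right half.

```bash
python3 -c "
from h import *
c=dict(np.load('t2.npz'))
f=lambda x,y:[(x+.5)/7-.5+200,(y+.5)/7-.5+140]
E=plane(c,[f(157,280),f(162,250),f(183,214),f(205,197),f(238,188),f(165,310),f(180,335)],.084)
x=E[:,:2]; from scipy.optimize import least_squares as L
r=L(lambda s:np.hypot(x[:,0]-s[0],x[:,1]-s[1])-.039,[.596,0]); print(r.x,r.fun.round(4))
print('hub',plane(c,f(231,275),.044))
"
```

```text
[5.92360032e-01 2.81712511e-05] [-0.0003 -0.0012 -0.0005  0.0007  0.0016  0.0002  0.002 ]
hub [[0.59853092 0.0055222  0.044     ]]
```

Call:
{"op": "move_arm", "data": {
  "plan": [
    [[0.0018, -0.003, 0], [0, 0, 0], 1],
    [[0, 0, 0.012], [0, 0, 0], 1],
    [[0, 0, 0.01], [0, 0, 0], 1],
    [[0, 0, 0.01], [0, 0, 0], 1],
    [[0, 0, 0], [0, 0, 0], 1]
  ]
}}

```text
time: 5.32
ee_pos: [0.5979, -0.0936, 0.2171]
ee_rot: [1.0, 0.0, -0.0, -0.0]
contact_force: [-0.2, 0.4, 0.9]
grip_width: 0.0124
```

Call:
{"op": "move_arm", "data": {
  "plan": [
    [[0, 0, 0.006], [0, 0, 0], 1],
    [[0, 0, 0.006], [0, 0, 0], 1],
    [[0, 0, 0.006], [0, 0, 0], 1],
    [[0, 0, 0], [0, 0, 0], 1]
  ]
}}

```text
time: 5.82
ee_pos: [0.5989, -0.0933, 0.1996]
ee_rot: [1.0, 0.0, 0.001, -0.0]
contact_force: [2.9, 2.2, -0.2]
grip_width: 0.0121
```

Call:
{"op": "move_arm", "data": {
  "plan": [
    [[0, 0, 0.003], [0, 0, 0], 1],
    [[0.017, -0.0015, 0], [0, 0, -10], 1],
    [[0.017, -0.0015, 0], [0, 0, -10], 1],
    [[0.017, -0.0015, 0], [0, 0, -10], 1],
    [[0, 0, 0], [0, 0, 0], 1]
  ]
}}

```text
time: 6.45
ee_pos: [0.6468, -0.0804, 0.1956]
ee_rot: [0.966, 0.258, -0.001, 0.001]
contact_force: [1.0, -1.9, -2.5]
grip_width: 0.0123
```

```bash
python3 -c "
from h import *
c=cap('top'); save(c,'t3.png',(200,140,275,225),7)
s=st()[0];print(s['contact_force'],s['ft_torque'],s['joint_positions'])"
```

```text
[ 0.86454999 -2.51470128 -2.33220222] [-0.4081976  -0.134634    0.03704393] [-0.12372696  0.61575385 -0.13098142  0.82644432 -0.00188883  0.92571626]
```

View pics/t3.png

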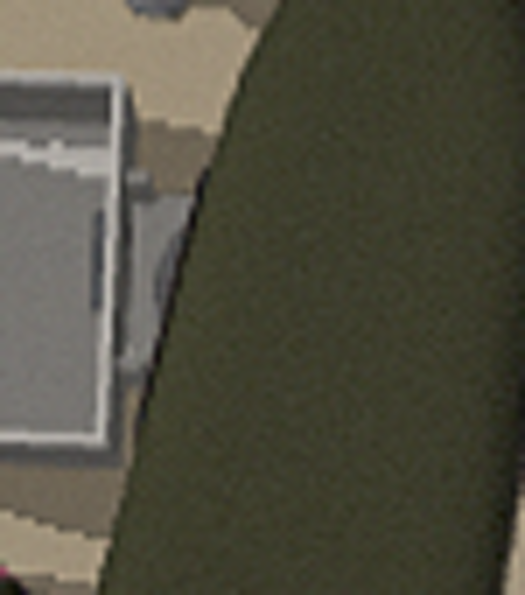

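The arm hides the ring, but the height (TCP 0.1956) says it is seated. I'm making the first clockwise stroke.

Call:
{"op": "move_arm", "data": {
  "plan": [
    [[-0.017, -0.0015, 0], [0, 0, 10], 1],
    [[-0.017, -0.0015, 0], [0, 0, 10], 1],
    [[-0.017, -0.0015, 0], [0, 0, 10], 1],
    [[-0.017, -0.0015, 0], [0, 0, 10], 1],
    [[-0.017, -0.0015, 0], [0, 0, 10], 1]
  ]
}}

```text
time: 7.12
ee_pos: [0.5642, -0.0882, 0.197]
ee_rot: [0.984, -0.178, 0.001, 0.0]
contact_force: [3.4, -0.2, -4.4]
grip_width: 0.0122
```

Call:
{"op": "move_arm", "data": {
  "plan": [
    [[-0.017, -0.0015, 0], [0, 0, 10], 1],
    [[-0.017, -0.0015, 0], [0, 0, 10], 1],
    [[-0.017, -0.0015, 0], [0, 0, 10], 1],
    [[-0.017, -0.0015, 0], [0, 0, 10], 1],
    [[0, 0, 0], [0, 0, 0], 1]
  ]
}}

```text
time: 7.75
ee_pos: [0.5116, -0.0449, 0.1967]
ee_rot: [0.866, -0.5, -0.0, 0.002]
contact_force: [-0.6, -4.8, -2.6]
grip_width: 0.0124
```

```bash
python3 -c "
from h import *
c=cap('top'); save(c,'t4.png',(200,140,275,225),7)
s,p,q=st();print(p,s['contact_force'],s['ft_torque'],s['joint_positions'],s['grip_width'])"
```

```text
[ 0.51197842 -0.04511169  0.19658829] [-1.57683923 -3.59684179 -2.18217319] [-0.86421351  0.38817833 -0.07936551] [-8.71755427e-02  4.23465958e-01 -4.98456355e-01  6.50789311e-01
 -2.48225945e-03  2.52920543e+00] 0.012035009378053437
```

View pics/t4.png

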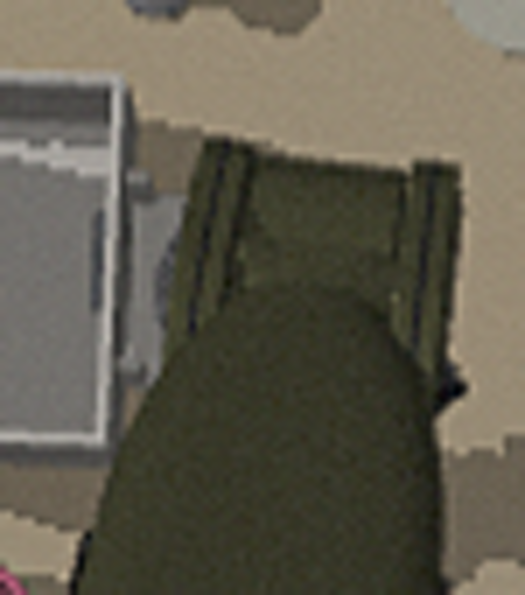

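The hand resisted at about 4 N tangentially, so the pawl is driving the bolt. I'm repeating the strokes.

Call:
{"op": "move_arm", "data": {
  "plan": [
    [[0.017, -0.0015, 0], [0, 0, -10], 1],
    [[0.017, -0.0015, 0], [0, 0, -10], 1],
    [[0.017, -0.0015, 0], [0, 0, -10], 1],
    [[0.017, -0.0015, 0], [0, 0, -10], 1],
    [[0.017, -0.0015, 0], [0, 0, -10], 1]
  ]
}}

```text
time: 8.43
ee_pos: [0.5807, -0.0926, 0.1961]
ee_rot: [0.997, -0.084, -0.001, -0.0]
contact_force: [-0.7, -0.7, -3.4]
grip_width: 0.0127
```

Call:
{"op": "move_arm", "data": {
  "plan": [
    [[0.017, -0.0015, 0], [0, 0, -10], 1],
    [[0.017, -0.0015, 0], [0, 0, -10], 1],
    [[0.017, -0.0015, 0], [0, 0, -10], 1],
    [[0.017, -0.0015, 0], [0, 0, -10], 1],
    [[0, 0, 0], [0, 0, 0], 1]
  ]
}}

```text
time: 9.05
ee_pos: [0.6479, -0.0803, 0.1963]
ee_rot: [0.966, 0.259, 0.0, -0.0]
contact_force: [-0.1, -1.3, -2.1]
grip_width: 0.0123
```

Call:
{"op": "move_arm", "data": {
  "plan": [
    [[-0.017, -0.0015, 0], [0, 0, 10], 1],
    [[-0.017, -0.0015, 0], [0, 0, 10], 1],
    [[-0.017, -0.0015, 0], [0, 0, 10], 1],
    [[-0.017, -0.0015, 0], [0, 0, 10], 1],
    [[-0.017, -0.0015, 0], [0, 0, 10], 1]
  ]
}}

```text
time: 9.68
ee_pos: [0.5645, -0.0883, 0.1971]
ee_rot: [0.984, -0.178, 0.001, 0.0]
contact_force: [3.6, -1.0, -3.3]
grip_width: 0.0122
```

Call:
{"op": "move_arm", "data": {
  "plan": [
    [[-0.017, -0.0015, 0], [0, 0, 10], 1],
    [[-0.017, -0.0015, 0], [0, 0, 10], 1],
    [[-0.017, -0.0015, 0], [0, 0, 10], 1],
    [[-0.017, -0.0015, 0], [0, 0, 10], 1],
    [[0, 0, 0], [0, 0, 0], 1]
  ]
}}

```text
time: 10.3
ee_pos: [0.5117, -0.0448, 0.1967]
ee_rot: [0.866, -0.5, -0.0, 0.001]
contact_force: [-2.6, -3.9, -3.0]
grip_width: 0.0126
```

```bash
python3 -c "
from h import *
go(.5965,.0033,.1965,-60,1)
P=cloud(cap('top'));
"
```

```text
t 10.3 p [ 0.5117 -0.0448  0.1967] A -60.0 w 0.0126 F [-2.6 -3.9 -3. ]
([0.0008, -0.0975, -0.0001], [0.17, -0.05, 0.03])
```

Call:
{"op": "move_arm", "data": {
  "plan": [
    [[0.017, -0.0015, 0], [0, 0, -10], 1],
    [[0.017, -0.0015, 0], [0, 0, -10], 1],
    [[0.017, -0.0015, 0], [0, 0, -10], 1],
    [[0.017, -0.0015, 0], [0, 0, -10], 1],
    [[0.017, -0.0015, 0], [0, 0, -10], 1]
  ]
}}

```text
time: 10.98
ee_pos: [0.5812, -0.0924, 0.1963]
ee_rot: [0.997, -0.083, -0.001, -0.001]
contact_force: [-0.6, -1.2, -3.3]
grip_width: 0.0122
```

Call:
{"op": "move_arm", "data": {
  "plan": [
    [[0.017, -0.0015, 0], [0, 0, -10], 1],
    [[0.017, -0.0015, 0], [0, 0, -10], 1],
    [[0.017, -0.0015, 0], [0, 0, -10], 1],
    [[0.017, -0.0015, 0], [0, 0, -10], 1],
    [[0, 0, 0], [0, 0, 0], 1]
  ]
}}

```text
time: 11.6
ee_pos: [0.6483, -0.08, 0.1965]
ee_rot: [0.966, 0.259, 0.001, -0.0]
contact_force: [-0.1, -1.2, -2.6]
grip_width: 0.0125
```

Call:
{"op": "move_arm", "data": {
  "plan": [
    [[-0.017, -0.0015, 0], [0, 0, 10], 1],
    [[-0.017, -0.0015, 0], [0, 0, 10], 1],
    [[-0.017, -0.0015, 0], [0, 0, 10], 1]
  ]
}}

```text
time: 11.98
ee_pos: [0.5987, -0.0937, 0.1972]
ee_rot: [1.0, -0.004, 0.002, -0.0]
contact_force: [3.8, 0.7, -3.7]
grip_width: 0.0123
```

Call:
{"op": "move_arm", "data": {
  "plan": [
    [[-0.017, -0.0015, 0], [0, 0, 10], 1],
    [[-0.017, -0.0015, 0], [0, 0, 10], 1]
  ]
}}

```text
time: 12.22
ee_pos: [0.5646, -0.0882, 0.1971]
ee_rot: [0.984, -0.178, 0.001, 0.0]
contact_force: [2.3, -2.0, -3.1]
grip_width: 0.0122
```

Call:
{"op": "move_arm", "data": {
  "plan": [
    [[-0.017, -0.0015, 0], [0, 0, 10], 1],
    [[-0.017, -0.0015, 0], [0, 0, 10], 1]
  ]
}}

```text
time: 12.48
ee_pos: [0.5343, -0.0714, 0.1969]
ee_rot: [0.938, -0.346, 0.001, 0.001]
contact_force: [0.9, -3.2, -3.4]
grip_width: 0.0119
```

Call:
{"op": "move_arm", "data": {
  "plan": [
    [[-0.017, -0.0015, 0], [0, 0, 10], 1]
  ]
}}

```text
time: 12.6
ee_pos: [0.5217, -0.0593, 0.1967]
ee_rot: [0.904, -0.427, 0.0, 0.002]
contact_force: [-0.0, -4.7, -2.4]
grip_width: 0.0122
```

Call:
{"op": "move_arm", "data": {
  "plan": [
    [[-0.017, -0.0015, 0], [0, 0, 10], 1],
    [[0, 0, 0], [0, 0, 0], 1]
  ]
}}

```text
time: 12.85
ee_pos: [0.5118, -0.0447, 0.1967]
ee_rot: [0.866, -0.5, -0.0, 0.001]
contact_force: [-1.1, -5.4, -2.5]
grip_width: 0.0125
```

Call:
{"op": "move_arm", "data": {
  "plan": [
    [[0.017, -0.0015, 0], [0, 0, -10], 1],
    [[0.017, -0.0015, 0], [0, 0, -10], 1],
    [[0.017, -0.0015, 0], [0, 0, -10], 1],
    [[0.017, -0.0015, 0], [0, 0, -10], 1],
    [[0.017, -0.0015, 0], [0, 0, -10], 1]
  ]
}}

```text
time: 13.48
ee_pos: [0.5811, -0.0922, 0.1963]
ee_rot: [0.997, -0.083, -0.001, -0.001]
contact_force: [-0.2, -0.9, -3.3]
grip_width: 0.0124
```

Call:
{"op": "move_arm", "data": {
  "plan": [
    [[0.017, -0.0015, 0], [0, 0, -10], 1],
    [[0.017, -0.0015, 0], [0, 0, -10], 1],
    [[0.017, -0.0015, 0], [0, 0, -10], 1],
    [[0.017, -0.0015, 0], [0, 0, -10], 1],
    [[0, 0, 0], [0, 0, 0], 1]
  ]
}}

```text
time: 14.1
ee_pos: [0.6483, -0.0799, 0.1966]
ee_rot: [0.966, 0.259, 0.001, -0.0]
contact_force: [-0.3, -1.2, -2.8]
grip_width: 0.0121
```

Call:
{"op": "move_arm", "data": {
  "plan": [
    [[-0.017, -0.0015, 0], [0, 0, 10], 1],
    [[-0.017, -0.0015, 0], [0, 0, 10], 1]
  ]
}}

```text
time: 14.35
ee_pos: [0.6157, -0.0918, 0.197]
ee_rot: [0.997, 0.083, 0.002, -0.001]
contact_force: [4.7, 3.1, -3.5]
grip_width: 0.0124
```

Call:
{"op": "move_arm", "data": {
  "plan": [
    [[-0.017, -0.0015, 0], [0, 0, 10], 1]
  ]
}}

```text
time: 14.48
ee_pos: [0.5987, -0.0935, 0.1972]
ee_rot: [1.0, -0.004, 0.002, -0.0]
contact_force: [3.9, 1.3, -4.4]
grip_width: 0.0124
```

Call:
{"op": "move_arm", "data": {
  "plan": [
    [[-0.017, -0.0015, 0], [0, 0, 10], 1]
  ]
}}

```text
time: 14.6
ee_pos: [0.5814, -0.0923, 0.1972]
ee_rot: [0.996, -0.091, 0.002, 0.0]
contact_force: [3.7, -0.8, -4.0]
grip_width: 0.0125
```

Call:
{"op": "move_arm", "data": {
  "plan": [
    [[-0.017, -0.0015, 0], [0, 0, 10], 1]
  ]
}}

```text
time: 14.72
ee_pos: [0.5646, -0.088, 0.1972]
ee_rot: [0.984, -0.178, 0.001, 0.0]
contact_force: [2.9, -0.3, -4.7]
grip_width: 0.0123
```

Call:
{"op": "move_arm", "data": {
  "plan": [
    [[-0.017, -0.0015, 0], [0, 0, 10], 1]
  ]
}}

```text
time: 14.85
ee_pos: [0.5503, -0.082, 0.1977]
ee_rot: [0.965, -0.263, 0.004, 0.003]
contact_force: [8.4, -11.1, -4.8]
grip_width: 0.0122
```

Force jumped to 14 N, so the stop is there. One small confirming push, held.

Call:
{"op": "move_arm", "data": {
  "plan": [
    [[-0.006, -0.0003, 0], [0, 0, 3.5], 1],
    [[0, 0, 0], [0, 0, 0], 1],
    [[0, 0, 0], [0, 0, 0], 1],
    [[0, 0, 0], [0, 0, 0], 1]
  ]
}}

```text
time: 15.35
ee_pos: [0.5464, -0.0795, 0.198]
ee_rot: [0.957, -0.289, 0.005, 0.003]
contact_force: [5.8, -11.6, -4.3]
grip_width: 0.0122
```

Call:
{"op": "move_arm", "data": {
  "plan": [
    [[-0.008, -0.0003, 0], [0, 0, 4.5], 1],
    [[0, 0, 0], [0, 0, 0], 1]
  ]
}}

```text
time: 15.6
ee_pos: [0.5403, -0.0757, 0.1983]
ee_rot: [0.945, -0.326, 0.006, 0.005]
contact_force: [5.4, -15.4, -5.4]
grip_width: 0.0119
```

```bash
python3 -c "
from h import *
go(.5965,.0033,.1965,-60,1); print(st()[0]['ft_torque'])
c=cap('side'); save(c,'s5.png',(190,110,330,240),5)
"
```

```text
t 15.6 p [ 0.5403 -0.0757  0.1983] A -38.0 w 0.0119 F [  5.4 -15.4  -5.4]
([-0.0045, -0.0969, 0.0013], [0.13, -0.87, 21.95])
[-3.47321959 -0.99413215  1.44191642]
```

View pics/s5.png

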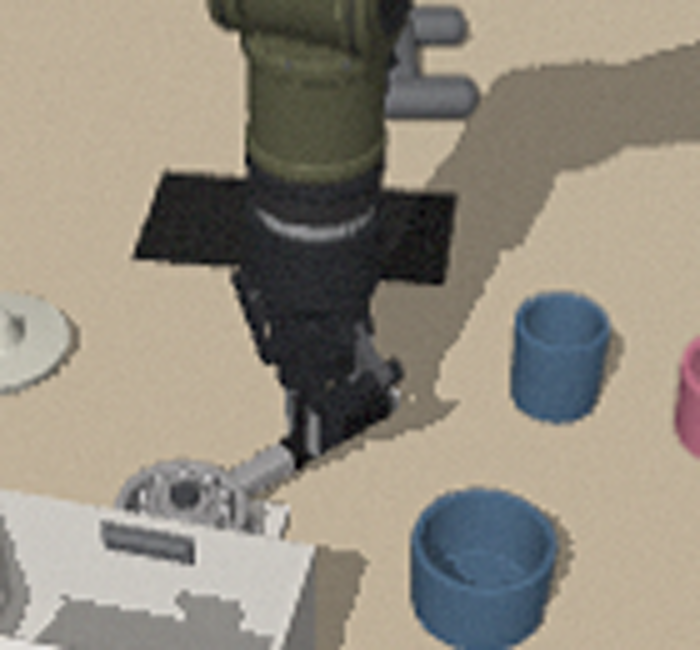

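The wrench sits on the bolt at its stop: firm resistance of about 16 N, against about 4 N while turning. I'm backing off and lifting clear.

Call:
{"op": "move_arm", "data": {
  "plan": [
    [[0.014, -0.0008, 0], [0, 0, -8], 1],
    [[0.015, -0.001, 0], [0, 0, -9], 1],
    [[0, 0, 0], [0, 0, 0], 1]
  ]
}}

```text
time: 16.02
ee_pos: [0.563, -0.0872, 0.1969]
ee_rot: [0.983, -0.184, 0.0, -0.0]
contact_force: [1.1, -1.2, -1.2]
grip_width: 0.0124
```

```bash
python3 -c "
from h import *
go(.5965,.0033,.1965,-20,1); print(st()[0]['ft_torque'])
"
```

```text
t 16.0 p [ 0.563  -0.0872  0.1969] A -21.2 w 0.0124 F [ 1.1 -1.2 -1.2]
([-0.0015, -0.0965, 0.0004], [-0.02, -0.05, -1.22])
[-0.35940224 -0.36279923 -0.12730512]
```

Call:
{"op": "move_arm", "data": {
  "plan": [
    [[0, 0, -0.01], [0, 0, 0], 1],
    [[0, 0, -0.012], [0, 0, 0], 1],
    [[0, 0, -0.015], [0, 0, 0], 1],
    [[0, 0, -0.02], [0, 0, 0], 1],
    [[0, 0, 0], [0, 0, 0], 1]
  ]
}}

```text
time: 16.65
ee_pos: [0.5631, -0.0863, 0.2561]
ee_rot: [0.983, -0.182, 0.002, -0.0]
contact_force: [2.0, 0.3, -3.4]
grip_width: 0.0125
```

```bash
python3 -c "
from h import *
go(.5685,-.325,.25,-89.4,10)
"
```

```text
t 16.6 p [ 0.5631 -0.0863  0.2561] A -21.0 w 0.0125 F [ 2.   0.3 -3.4]
([0.009, 0.0221, 0.0006], [-0.02, -0.01, 6.84])
([0.0116, 0.0209, 0.0006], [-0.02, -0.01, 6.84])
([0.014, 0.0193, 0.0006], [-0.02, -0.01, 6.84])
([0.0162, 0.0175, 0.0006], [-0.02, -0.01, 6.84])
([0.0182, 0.0155, 0.0006], [-0.02, -0.01, 6.84])
([0.0199, 0.0132, 0.0006], [-0.02, -0.01, 6.84])
([0.0213, 0.0107, 0.0006], [-0.02, -0.01, 6.84])
([0.0225, 0.0081, 0.0006], [-0.02, -0.01, 6.84])
([0.0233, 0.0054, 0.0006], [-0.02, -0.01, 6.84])
([0.0237, 0.0026, 0.0006], [-0.02, -0.01, 6.84])
```

Call:
{"op": "move_arm", "data": {
  "plan": [
    [[0.009, 0.0221, 0.0006], [0, 0, 6.84], 1],
    [[0.0116, 0.0209, 0.0006], [0, 0, 6.84], 1],
    [[0.014, 0.0193, 0.0006], [0, 0, 6.84], 1],
    [[0.0162, 0.0175, 0.0006], [0, 0, 6.84], 1],
    [[0.0182, 0.0155, 0.0006], [0, 0, 6.84], 1]
  ]
}}

```text
time: 17.27
ee_pos: [0.5646, -0.2061, 0.25]
ee_rot: [0.885, -0.465, -0.001, 0.0]
contact_force: [0.7, 0.0, -2.4]
grip_width: 0.0122
```

Call:
{"op": "move_arm", "data": {
  "plan": [
    [[0.0199, 0.0132, 0.0006], [0, 0, 6.84], 1],
    [[0.0213, 0.0107, 0.0006], [0, 0, 6.84], 1],
    [[0.0225, 0.0081, 0.0006], [0, 0, 6.84], 1],
    [[0.0233, 0.0054, 0.0006], [0, 0, 6.84], 1],
    [[0.0237, -0.0026, 0.0006], [0, 0, 6.84], 1]
  ]
}}

```text
time: 17.9
ee_pos: [0.5722, -0.3247, 0.2468]
ee_rot: [0.709, -0.705, -0.001, 0.0]
contact_force: [0.9, 0.4, -2.9]
grip_width: 0.0123
```

```bash
python3 -c "
from h import *
c=cap('top'); np.savez('t6.npz',**c);save(c,'t6.png',(290,120,370,235),5)
c=cap('side'); cv2.imwrite('pics/s6.png',cv2.hconcat([cv2.resize(cv2.imread('pics/t6.png'),(400,575)),cv2.resize(c['img'][80:195,190:270,::-1],(400,575))]))
go(.574,-.323,.19,-89.4,5)
"
```

```text
t 18.0 p [ 0.573  -0.3263  0.2469] A -89.6 w 0.0122 F [-0.2 -0.  -1.7]
([-0.0007, -0.0002, 0.0114], [0.0, -0.01, -0.03])
([-0.0007, -0.0002, 0.0114], [0.0, -0.01, -0.03])
([-0.0007, -0.0002, 0.0114], [0.0, -0.01, -0.03])
([-0.0007, -0.0002, 0.0114], [0.0, -0.01, -0.03])
([-0.0007, -0.0002, 0.0114], [0.0, -0.01, -0.03])
```

View pics/s6.png

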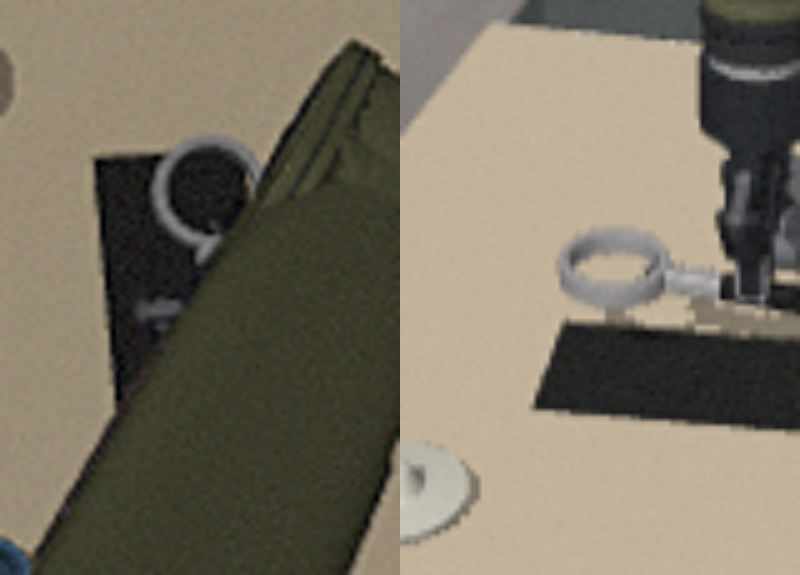

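The wrench is level over the mat, with the ring at (208,192) in the left pane. Lowering it.

Call:
{"op": "move_arm", "data": {
  "plan": [
    [[-0.0015, 0, 0.02], [0, 0, 0], 1],
    [[-0.0015, 0, 0.02], [0, 0, 0], 1],
    [[0, 0, 0.012], [0, 0, 0], 1],
    [[0, 0, 0.006], [0, 0, 0], 1],
    [[0, 0, 0], [0, 0, 0], 1]
  ]
}}

```text
time: 18.62
ee_pos: [0.573, -0.3212, 0.1895]
ee_rot: [0.711, -0.703, -0.0, 0.0]
contact_force: [0.9, 0.3, -2.6]
grip_width: 0.0122
```

Call:
{"op": "move_arm", "data": {
  "plan": [
    [[0, 0, 0.003], [0, 0, 0], 1],
    [[0, 0, 0], [0, 0, 0], 1]
  ]
}}

```text
time: 18.88
ee_pos: [0.5735, -0.3216, 0.1873]
ee_rot: [0.711, -0.703, 0.001, -0.0]
contact_force: [1.0, -0.4, -2.7]
grip_width: 0.012
```

Call:
{"op": "move_arm", "data": {
  "plan": [
    [[0, 0, 0.002], [0, 0, 0], 1],
    [[0, 0, 0], [0, 0, 0], 0.6],
    [[0, 0, 0], [0, 0, 0], 0.6],
    [[0, 0, 0], [0, 0, 0], 0.6],
    [[0, 0, 0], [0, 0, 0], 0.6]
  ]
}}

```text
time: 19.5
ee_pos: [0.5731, -0.3214, 0.1847]
ee_rot: [0.711, -0.703, 0.0, -0.0]
contact_force: [-0.4, -0.6, -0.2]
grip_width: 0.0343
```

Call:
{"op": "move_arm", "data": {
  "plan": [
    [[0, 0, -0.02], [0, 0, 0], 0.6],
    [[0, 0, -0.04], [0, 0, 0], 0.6],
    [[0, 0, -0.06], [0, 0, 0], 0.6],
    [[0, 0, -0.03], [0, 0, 0], 0.6]
  ]
}}

```text
time: 20.0
ee_pos: [0.5738, -0.3218, 0.3385]
ee_rot: [0.711, -0.703, 0.002, -0.001]
contact_force: [0.8, -0.7, -0.4]
grip_width: 0.034
```

```bash
python3 -c "
from h import *
c=cap('top'); print(blue(c)); save(c,'t7.png',(150,90,390,270),3.3)
go(.3885,.0022,.28,0,10)
"
```

```text
[(array([ 53.2, 319.9]), 0.0288, array([0.0506, 0.6559]), 0.1199, 159), (array([286.3, 235.7]), 0.065, array([ 0.3973, -0.1721]), 0.0431, 58), (array([231.8, 229.2]), 0.0549, array([0.4259, 0.002 ]), 0.0384, 91)]
t 20.1 p [ 0.5744 -0.3222  0.342 ] A -89.4 w 0.0344 F [ 1.3 -0.2  1.9]
([-0.0327, 0.0183, 0.0059], [-0.02, -0.06, -8.94])
([-0.0351, 0.013, 0.0059], [-0.02, -0.06, -8.94])
([-0.0367, 0.0074, 0.006], [-0.02, -0.06, -8.94])
([-0.0374, 0.0016, 0.006], [-0.02, -0.06, -8.94])
([-0.0372, -0.0042, 0.006], [-0.02, -0.06, -8.94])
([-0.0361, -0.01, 0.0061], [-0.02, -0.06, -8.94])
([-0.0341, -0.0154, 0.0061], [-0.02, -0.06, -8.94])
([-0.0312, -0.0206, 0.0061], [-0.02, -0.06, -8.94])
([-0.0277, -0.0252, 0.0062], [-0.02, -0.06, -8.94])
([-0.0234, -0.0292, 0.0062], [-0.02, -0.06, -8.94])
```

View pics/t7.png

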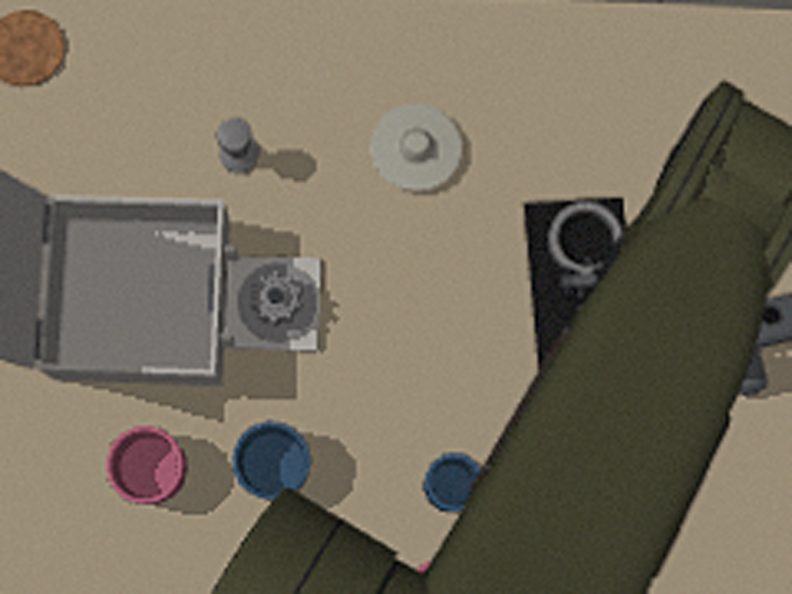

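The wrench is on the mat, and the bolt and blue dishes are clear and unmoved. Dish 3 is at (0.4257, 0.002). Moving to pinch its near wall.

Call:
{"op": "move_arm", "data": {
  "plan": [
    [[-0.0327, 0.0183, 0.006], [0, 0, -8.94], 0.6],
    [[-0.0351, 0.013, 0.006], [0, 0, -8.94], 0.6],
    [[-0.0367, 0.0074, 0.006], [0, 0, -8.94], 0.6],
    [[-0.0374, 0.0016, 0.006], [0, 0, -8.94], 0.6],
    [[-0.0372, -0.0042, 0.006], [0, 0, -8.94], 0.6]
  ]
}}

```text
time: 20.68
ee_pos: [0.4789, -0.1581, 0.3042]
ee_rot: [0.926, -0.378, -0.0, -0.0]
contact_force: [-0.7, 0.3, -0.3]
grip_width: 0.0339
```

Call:
{"op": "move_arm", "data": {
  "plan": [
    [[-0.0361, -0.01, 0.006], [0, 0, -8.94], 0.6],
    [[-0.0341, -0.0154, 0.006], [0, 0, -8.94], 0.6],
    [[-0.0312, -0.0206, 0.006], [0, 0, -8.94], 0.6],
    [[-0.0277, -0.0252, 0.006], [0, 0, -8.94], 0.6],
    [[-0.0234, -0.0292, 0.006], [0, 0, -8.94], 0.6]
  ]
}}

```text
time: 21.3
ee_pos: [0.3858, 0.0041, 0.2744]
ee_rot: [1.0, 0.003, 0.0, -0.0]
contact_force: [-0.3, 1.2, 0.6]
grip_width: 0.0341
```

Call:
{"op": "move_arm", "data": {
  "plan": [
    [[0, 0, 0], [0, 0, 0], 0.6],
    [[0, 0, 0], [0, 0, 0], 0.6]
  ]
}}

```text
time: 21.55
ee_pos: [0.3871, 0.003, 0.2749]
ee_rot: [1.0, -0.0, 0.001, 0.0]
contact_force: [0.0, -0.6, -0.0]
grip_width: 0.0342
```

```bash
python3 -c "
from h import *
go(.3885,.002,.205,0,3)
"
```

```text
t 21.6 p [0.3871 0.003  0.2749] A -0.0 w 0.0342 F [ 0.  -0.6 -0. ]
([0.0004, 0.0003, 0.0233], [0.01, -0.02, -0.0])
([0.0004, 0.0003, 0.0233], [0.01, -0.02, -0.0])
([0.0005, 0.0003, 0.0233], [0.01, -0.02, -0.0])
```

Call:
{"op": "move_arm", "data": {
  "plan": [
    [[0.001, 0.001, 0.03], [0, 0, 0], 0.6],
    [[0, 0, 0.02], [0, 0, 0], 0.6],
    [[0, 0, 0.02], [0, 0, 0], 0.6],
    [[0, 0, 0], [0, 0, 0], 0.6]
  ],
  "force": 50
}}

```text
time: 22.05
ee_pos: [0.3877, 0.0014, 0.2038]
ee_rot: [1.0, -0.001, -0.001, 0.0]
contact_force: [-0.2, -0.1, -0.9]
grip_width: 0.0344
```

Call:
{"op": "move_arm", "data": {
  "plan": [
    [[0, 0, 0], [0, 0, 0], 1],
    [[0, 0, 0], [0, 0, 0], 1],
    [[0, 0, 0], [0, 0, 0], 1],
    [[0, 0, 0], [0, 0, 0], 1]
  ]
}}

```text
time: 22.55
ee_pos: [0.3886, 0.0022, 0.2055]
ee_rot: [1.0, 0.0, 0.001, 0.0]
contact_force: [-0.3, 0.3, 5.3]
grip_width: 0.0066
```

Call:
{"op": "move_arm", "data": {
  "plan": [
    [[0, 0, -0.03], [0, 0, 0], 1],
    [[0, 0, -0.04], [0, 0, 0], 1],
    [[0, 0, -0.035], [0, 0, 0], 1],
    [[0, 0, 0], [0, 0, 0], 1]
  ]
}}

```text
time: 23.05
ee_pos: [0.3884, 0.0022, 0.3116]
ee_rot: [1.0, 0.0, 0.002, 0.0]
contact_force: [0.4, 0.1, -1.7]
grip_width: 0.007
```

```bash
python3 -c "
from h import *
go(.56,.148,.315,0,5)
c=cap('side'); save(c,'s8.png',(220,100,360,260),4)
"
```

```text
t 23.1 p [0.3884 0.0022 0.3116] A 0.0 w 0.007 F [ 0.4  0.1 -1.7]
([0.0343, -0.0291, -0.0005], [0.0, -0.05, 0.01])
([0.0343, -0.0291, -0.0006], [0.0, -0.05, 0.01])
([0.0343, -0.0291, -0.0006], [0.0, -0.05, 0.01])
([0.0343, -0.0291, -0.0006], [0.0, -0.05, 0.01])
([0.0343, -0.0292, -0.0007], [0.0, -0.05, 0.01])
```

View pics/s8.png

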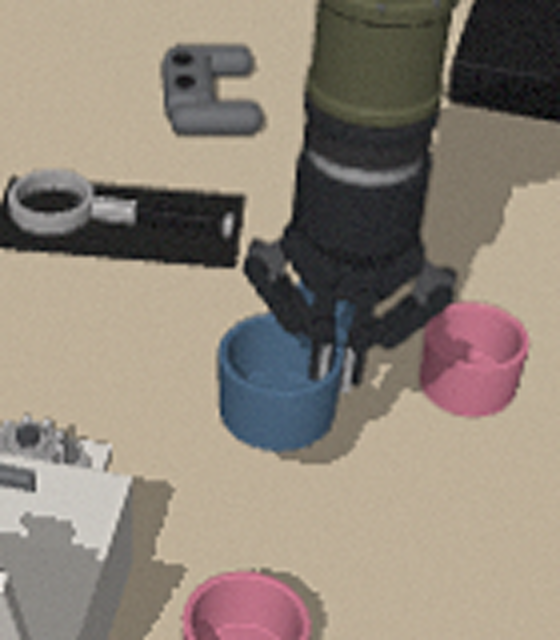

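Dish 3 hangs level, and the wrench lies flat on its mat. Moving into the cabinet.

Call:
{"op": "move_arm", "data": {
  "plan": [
    [[0.0343, -0.0291, 0], [0, 0, 0], 1],
    [[0.0343, -0.0291, 0], [0, 0, 0], 1],
    [[0.0343, -0.0291, 0], [0, 0, 0], 1],
    [[0.0343, -0.0291, 0], [0, 0, 0], 1],
    [[0.0343, -0.0291, 0], [0, 0, 0], 1]
  ]
}}

```text
time: 23.72
ee_pos: [0.559, 0.1486, 0.307]
ee_rot: [1.0, 0.0, -0.002, 0.001]
contact_force: [0.2, 0.1, -1.2]
grip_width: 0.0068
```

Call:
{"op": "move_arm", "data": {
  "plan": [
    [[0, 0, 0], [0, 0, 0], 1],
    [[0, 0, 0.03], [0, 0, 0], 1],
    [[0, 0, 0.03], [0, 0, 0], 1],
    [[0, 0, 0.03], [0, 0, 0], 1],
    [[0, 0, 0], [0, 0, 0], 1]
  ]
}}

```text
time: 24.35
ee_pos: [0.5558, 0.1465, 0.2159]
ee_rot: [1.0, 0.0, -0.005, 0.001]
contact_force: [0.0, 0.4, -0.8]
grip_width: 0.0067
```

Call:
{"op": "move_arm", "data": {
  "plan": [
    [[0, 0, 0.005], [0, 0, 0], 1],
    [[0, 0, 0.003], [0, 0, 0], 1],
    [[0, 0, 0], [0, 0, 0], 1]
  ]
}}

```text
time: 24.72
ee_pos: [0.5593, 0.1478, 0.2124]
ee_rot: [1.0, 0.0, 0.001, -0.0]
contact_force: [-0.7, 0.9, -1.3]
grip_width: 0.0068
```

Call:
{"op": "move_arm", "data": {
  "plan": [
    [[0, 0, 0.003], [0, 0, 0], 1],
    [[0, 0, 0], [0, 0, 0], 1],
    [[0, 0, 0], [0, 0, 0], 0.55],
    [[0, 0, 0], [0, 0, 0], 0.55],
    [[0, 0, 0], [0, 0, 0], 0.55]
  ]
}}

```text
time: 25.35
ee_pos: [0.5617, 0.1482, 0.2101]
ee_rot: [1.0, 0.0, 0.003, -0.001]
contact_force: [5.6, 0.1, 2.7]
grip_width: 0.0386
```

Call:
{"op": "move_arm", "data": {
  "plan": [
    [[0, 0, -0.02], [0, 0, 0], 0.55],
    [[0, 0, -0.05], [0, 0, 0], 0.5],
    [[0, 0, -0.06], [0, 0, 0], 0.5],
    [[-0.06, 0, 0], [0, 0, 0], 0.3],
    [[-0.06, 0, 0], [0, 0, 0], 0.3]
  ]
}}

```text
time: 25.98
ee_pos: [0.4384, 0.1478, 0.3395]
ee_rot: [1.0, -0.0, 0.001, -0.001]
contact_force: [-1.1, 0.4, -0.2]
grip_width: 0.0597
```

Call:
{"op": "move_arm", "data": {
  "plan": [
    [[-0.06, 0.03, 0], [0, 0, 0], 0.1],
    [[-0.06, 0.03, 0], [0, 0, 0], 0.1],
    [[0, 0, 0], [0, 0, 0], 0.1]
  ]
}}

```text
time: 26.35
ee_pos: [0.3213, 0.0898, 0.3372]
ee_rot: [1.0, -0.0, -0.004, 0.001]
contact_force: [1.1, -0.2, 0.6]
grip_width: 0.0765
```

```bash
python3 -c "
from h import *
c=cap('top'); print(blue(c)); np.savez('t9.npz',**c); save(c,'t9.png',(120,110,320,260),4)
go(.4085,-.183,.29,-20,6)
"
```

```text
[(array([ 53.2, 320.2]), 0.0284, array([0.0503, 0.6561]), 0.1195, 165), (array([287.1, 236. ]), 0.0651, array([ 0.4083, -0.1827]), 0.0288, 68), (array([192.4, 179.1]), 0.059, array([0.5941, 0.1436]), 0.0385, 94)]
t 26.4 p [0.3248 0.0909 0.3383] A -0.0 w 0.0769 F [1.  0.1 0.5]
([0.014, 0.0456, 0.008], [0.01, 0.02, 3.33])
([0.0166, 0.0448, 0.008], [0.01, 0.02, 3.33])
([0.0192, 0.0437, 0.008], [0.01, 0.02, 3.33])
([0.0217, 0.0425, 0.008], [0.01, 0.02, 3.33])
([0.0241, 0.0412, 0.008], [0.01, 0.02, 3.33])
([0.0265, 0.0397, 0.008], [0.01, 0.02, 3.33])
```

View pics/t9.png

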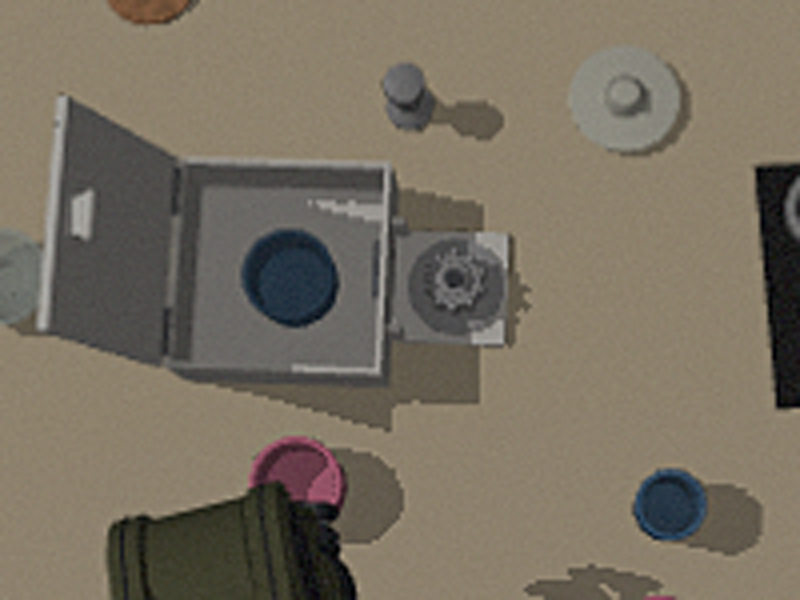

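Dish 3 stands in the cabinet, centred at about crop (290,277). Dish 4 is at (670,505), not moved. I'm measuring both rims more precisely, using the far-side rim arc only.

```bash
cat >> h.py <<'E'
def rim(c,x0,y0,z,r):
    "centre of blue rim circle of radius r at height z, from the contour arc away from the camera"
    from scipy.optimize import least_squares as L
    h=cv2.cvtColor(c['img'],cv2.COLOR_RGB2HSV); m=cv2.inRange(h,(98,90,25),(122,255,255)); m=cv2.morphologyEx(m,cv2.MORPH_CLOSE,np.ones((5,5)))
    o=(-c['R'].T@c['t'])[:2]; s=np.array([x0,y0])
    for k in cv2.findContours(m,cv2.RETR_EXTERNAL,cv2.CHAIN_APPROX_NONE)[0]:
        q=plane(c,k[:,0,:],z)[:,:2]
        if cv2.contourArea(k)>80 and np.hypot(*(q.mean(0)-s))<.03:
            for _ in range(3):
                d=(s-o)/np.hypot(*(s-o)); a=q[((q-s)@d>-.1*r)]
                f=L(lambda v:np.hypot(*(a-v[:2]).T)-r+.001,s,loss='soft_l1',f_scale=.001); s=f.x
            return s.round(4),len(a),np.abs(f.fun).max().round(4)
E
python3 -c "
from h import *
c=dict(np.load('t9.npz')); print('d3',rim(c,.594,.144,.057,.04)); print('d4',rim(c,.408,-.183,.062,.03))
c0=dict(np.load('top0.npz')); print('d3 start',rim(c0,.4255,.002,.052,.04))
c=cap('side'); print(rim(c,.594,.144,.057,.04)); print('d4',rim(c,.408,-.183,.062,.03))
"
```

```text
d3 (array([0.5918, 0.142 ]), 34, np.float64(0.0035))
d4 (array([ 0.4065, -0.1808]), 27, np.float64(0.0026))
d3 start (array([4.238e-01, 4.000e-04]), 34, np.float64(0.0025))
(array([0.5951, 0.1545]), 56, np.float64(0.0184))
d4 (array([ 0.4085, -0.1704]), 32, np.float64(0.0272))
```

```bash
python3 -c "
from h import *
go(.3814,-.183,.30,0,5)
"
```

```text
t 26.4 p [0.3269 0.0916 0.3389] A 0.0 w 0.0767 F [0.8 0.8 0.9]
([0.0109, 0.0549, 0.0078], [-0.01, -0.01, 0.0])
([0.0109, 0.0549, 0.0078], [-0.01, -0.01, 0.0])
([0.0109, 0.0549, 0.0078], [-0.01, -0.01, 0.0])
([0.0109, 0.0549, 0.0078], [-0.01, -0.01, 0.0])
([0.0109, 0.0549, 0.0078], [-0.01, -0.01, 0.0])
```

Call:
{"op": "move_arm", "data": {
  "plan": [
    [[0.0109, 0.0549, 0.0078], [0, 0, 0], 0.6],
    [[0.0109, 0.0549, 0.0078], [0, 0, 0], 0.6],
    [[0.0109, 0.0549, 0.0078], [0, 0, 0], 0.6],
    [[0.0109, 0.0549, 0.0078], [0, 0, 0], 0.6],
    [[0.0109, 0.0549, 0.0078], [0, 0, 0], 0.6]
  ]
}}

```text
time: 27.08
ee_pos: [0.3841, -0.1855, 0.2996]
ee_rot: [1.0, 0.0, 0.001, 0.0]
contact_force: [0.7, 0.7, -1.2]
grip_width: 0.0344
```

Call:
{"op": "move_arm", "data": {
  "plan": [
    [[0, 0, 0], [0, 0, 0], 0.6],
    [[0, 0, 0.02], [0, 0, 0], 0.6],
    [[0, 0, 0], [0, 0, 0], 0.6],
    [[0, 0, 0], [0, 0, 0], 0.6]
  ]
}}

```text
time: 27.58
ee_pos: [0.3826, -0.1823, 0.28]
ee_rot: [1.0, 0.001, 0.0, -0.0]
contact_force: [-0.8, 0.1, -0.3]
grip_width: 0.0342
```

```bash
python3 -c "
from h import *
go(.3814,-.183,.222,0,3); print(blue(cap('top')))
"
```

```text
t 27.6 p [ 0.3826 -0.1823  0.28  ] A 0.1 w 0.0342 F [-0.8  0.1 -0.3]
([-0.0004, 0.0002, 0.0193], [-0.0, -0.0, 0.04])
([-0.0004, 0.0002, 0.0193], [-0.0, -0.0, 0.04])
([-0.0004, 0.0002, 0.0193], [-0.0, -0.0, 0.04])
[(array([ 53.2, 320.1]), 0.0287, array([0.0498, 0.6578]), 0.1199, 168), (array([192.4, 179.1]), 0.0585, array([0.5941, 0.1437]), 0.0387, 91)]
```

Call:
{"op": "move_arm", "data": {
  "plan": [
    [[-0.001, 0.0005, 0.03], [0, 0, 0], 0.6],
    [[0, 0, 0.02], [0, 0, 0], 0.6],
    [[0, 0, 0.008], [0, 0, 0], 0.6],
    [[0, 0, 0], [0, 0, 0], 0.6]
  ]
}}

```text
time: 28.12
ee_pos: [0.3812, -0.1831, 0.2219]
ee_rot: [1.0, 0.001, 0.0, 0.0]
contact_force: [-0.2, 0.7, -0.2]
grip_width: 0.0341
```

Call:
{"op": "move_arm", "data": {
  "plan": [
    [[0, 0, 0], [0, 0, 0], 1],
    [[0, 0, 0], [0, 0, 0], 1],
    [[0, 0, 0], [0, 0, 0], 1],
    [[0, 0, 0], [0, 0, 0], 1]
  ]
}}

```text
time: 28.62
ee_pos: [0.3817, -0.1834, 0.2226]
ee_rot: [1.0, 0.0, 0.001, 0.0]
contact_force: [0.5, 0.8, 6.4]
grip_width: 0.0069
```

Call:
{"op": "move_arm", "data": {
  "plan": [
    [[0, 0, -0.03], [0, 0, 0], 1],
    [[0, 0, -0.04], [0, 0, 0], 1],
    [[0, 0, -0.05], [0, 0, 0], 1],
    [[0, 0, 0], [0, 0, 0], 1],
    [[0, 0, 0], [0, 0, 0], 1]
  ]
}}

```text
time: 29.25
ee_pos: [0.3805, -0.1831, 0.3412]
ee_rot: [1.0, 0.0, -0.0, -0.0]
contact_force: [-0.1, 0.5, -0.8]
grip_width: 0.0063
```

```bash
python3 -c "
from h import *
go(.567,.1435,.335,0,6)
c=cap('side'); save(c,'s10.png',(240,60,380,220),4)
"
```

```text
t 29.2 p [ 0.3805 -0.1831  0.3412] A 0.0 w 0.0063 F [-0.1  0.5 -0.8]
([0.0311, -0.0544, 0.001], [-0.0, 0.01, 0.0])
([0.0311, -0.0544, 0.001], [-0.0, 0.01, 0.0])
([0.0311, -0.0544, 0.001], [-0.0, 0.01, 0.0])
([0.0311, -0.0544, 0.001], [-0.0, 0.01, 0.0])
([0.0311, -0.0544, 0.001], [-0.0, 0.01, 0.0])
([0.0311, -0.0544, 0.001], [-0.0, 0.01, 0.0])
```

View pics/s10.png

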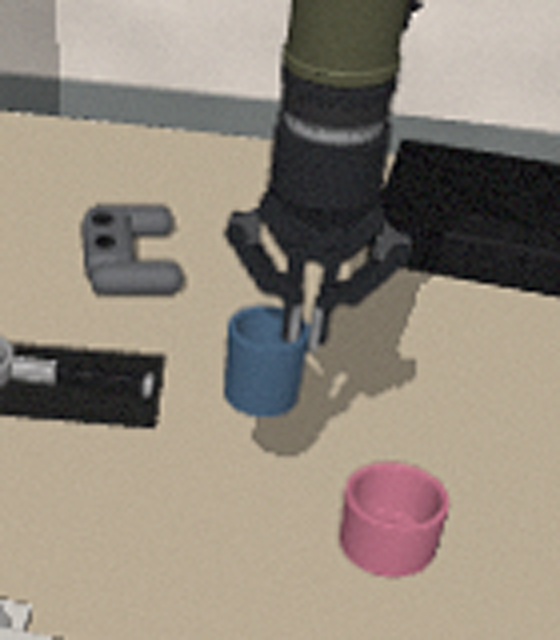

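Dish 4 hangs upright. Carrying it over dish 3.

Call:
{"op": "move_arm", "data": {
  "plan": [
    [[0.0311, -0.0544, 0], [0, 0, 0], 1],
    [[0.0311, -0.0544, 0], [0, 0, 0], 1],
    [[0.0311, -0.0544, 0], [0, 0, 0], 1],
    [[0.0311, -0.0544, 0], [0, 0, 0], 1],
    [[0.0311, -0.0544, 0], [0, 0, 0], 1]
  ]
}}

```text
time: 29.92
ee_pos: [0.536, 0.09, 0.3396]
ee_rot: [1.0, 0.0, -0.002, 0.001]
contact_force: [0.9, -0.7, -0.3]
grip_width: 0.0064
```

Call:
{"op": "move_arm", "data": {
  "plan": [
    [[0.0311, -0.0544, 0], [0, 0, 0], 1],
    [[0, 0, 0.02], [0, 0, 0], 1],
    [[0, 0, 0.015], [0, 0, 0], 1],
    [[0, 0, 0], [0, 0, 0], 1],
    [[0, 0, 0], [0, 0, 0], 1]
  ]
}}

```text
time: 30.55
ee_pos: [0.5666, 0.1416, 0.3067]
ee_rot: [1.0, -0.0, -0.0, 0.0]
contact_force: [0.1, 0.7, -0.6]
grip_width: 0.0066
```

```bash
python3 -c "
from h import *
go(.567,.1435,.282,0,1)
c=cap('side');print(blue(cap('top')))
c=cap('top'); save(c,'t11.png',(150,140,250,220),7)
"
```

```text
t 30.6 p [0.5666 0.1416 0.3067] A -0.0 w 0.0066 F [ 0.1  0.7 -0.6]
([0.0004, -0.0019, 0.0247], [0.01, 0.03, -0.04])
[(array([ 53.2, 320.1]), 0.0286, array([0.0509, 0.6555]), 0.1193, 170), (array([196.9, 179.5]), 0.1476, array([0.5844, 0.1194]), 0.0345, 38)]
```

View pics/t11.png

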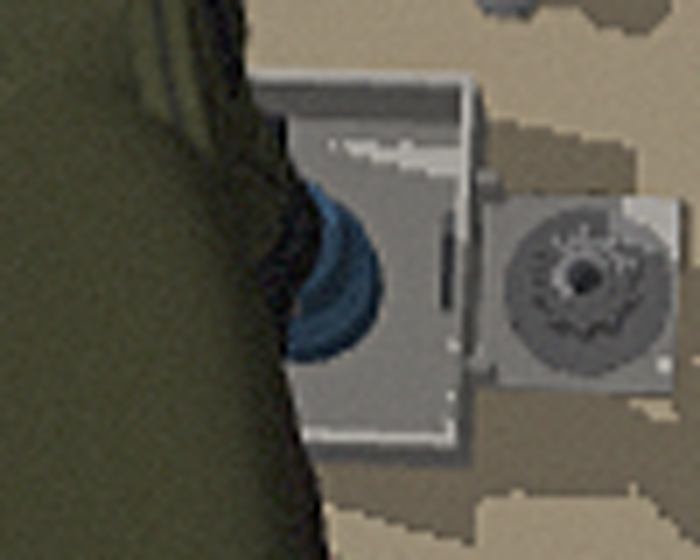

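Dish 4 is over dish 3, with the arm covering the left half. Correcting y by 2 mm and lowering with force checks.

Call:
{"op": "move_arm", "data": {
  "plan": [
    [[0.0005, -0.0018, 0], [0, 0, 0], 1],
    [[0, 0, 0.015], [0, 0, 0], 1],
    [[0, 0, 0.005], [0, 0, 0], 1],
    [[0, 0, 0], [0, 0, 0], 1]
  ]
}}

```text
time: 31.2
ee_pos: [0.5669, 0.1441, 0.2856]
ee_rot: [1.0, 0.0, -0.001, 0.0]
contact_force: [-1.0, -0.6, -1.6]
grip_width: 0.0065
```

Call:
{"op": "move_arm", "data": {
  "plan": [
    [[0, 0, 0.005], [0, 0, 0], 1],
    [[0, 0, 0.005], [0, 0, 0], 1],
    [[0, 0, 0], [0, 0, 0], 1]
  ]
}}

```text
time: 31.58
ee_pos: [0.5671, 0.1442, 0.2762]
ee_rot: [1.0, 0.0, -0.0, 0.0]
contact_force: [-0.7, 1.1, -0.5]
grip_width: 0.0064
```

Call:
{"op": "move_arm", "data": {
  "plan": [
    [[0, 0, 0.004], [0, 0, 0], 1],
    [[0, 0, 0.004], [0, 0, 0], 1],
    [[0, 0, 0.004], [0, 0, 0], 1],
    [[0, 0, 0], [0, 0, 0], 1]
  ]
}}

```text
time: 32.08
ee_pos: [0.5672, 0.1442, 0.2642]
ee_rot: [1.0, 0.0, -0.0, 0.0]
contact_force: [-0.2, -0.8, -0.9]
grip_width: 0.0066
```

Call:
{"op": "move_arm", "data": {
  "plan": [
    [[0, 0, 0.006], [0, 0, 0], 1],
    [[0, 0, 0.006], [0, 0, 0], 1],
    [[0, 0, 0.006], [0, 0, 0], 1],
    [[0, 0, 0.006], [0, 0, 0], 1],
    [[0, 0, 0], [0, 0, 0], 1]
  ]
}}

```text
time: 32.7
ee_pos: [0.5672, 0.1443, 0.2401]
ee_rot: [1.0, 0.0, -0.0, -0.0]
contact_force: [-0.2, 0.1, -0.9]
grip_width: 0.0065
```

Call:
{"op": "move_arm", "data": {
  "plan": [
    [[0, 0, 0.004], [0, 0, 0], 1],
    [[0, 0, 0.002], [0, 0, 0], 1],
    [[0, 0, 0.001], [0, 0, 0], 1],
    [[0, 0, 0], [0, 0, 0], 1]
  ]
}}

```text
time: 33.2
ee_pos: [0.5674, 0.1443, 0.2339]
ee_rot: [1.0, 0.0, 0.0, -0.0]
contact_force: [0.1, 1.2, -0.4]
grip_width: 0.0066
```

Call:
{"op": "move_arm", "data": {
  "plan": [
    [[0, 0, 0], [0, 0, 0], 0.6],
    [[0, 0, 0], [0, 0, 0], 0.6],
    [[0, 0, 0], [0, 0, 0], 0.6]
  ]
}}

```text
time: 33.58
ee_pos: [0.5674, 0.1441, 0.2337]
ee_rot: [1.0, 0.0, 0.0, 0.0]
contact_force: [0.5, 0.2, 0.2]
grip_width: 0.0342
```

Call:
{"op": "move_arm", "data": {
  "plan": [
    [[0, 0, -0.02], [0, 0, 0], 0.6],
    [[0, 0, -0.04], [0, 0, 0], 0.6],
    [[0, 0, -0.05], [0, 0, 0], 0.6],
    [[-0.05, 0, 0], [0, 0, 0], 0.6],
    [[-0.06, 0, 0], [0, 0, 0], 0.6]
  ]
}}

```text
time: 34.2
ee_pos: [0.4574, 0.1443, 0.3446]
ee_rot: [1.0, -0.0, 0.002, -0.001]
contact_force: [-0.3, 1.0, 0.7]
grip_width: 0.034
```

Call:
{"op": "move_arm", "data": {
  "plan": [
    [[-0.06, 0.06, 0], [0, 0, 0], 0.6],
    [[-0.06, 0, 0], [0, 0, 0], 0.6],
    [[0, 0, 0], [0, 0, 0], 0.6]
  ]
}}

```text
time: 34.58
ee_pos: [0.348, 0.0986, 0.3428]
ee_rot: [1.0, 0.0, -0.003, 0.001]
contact_force: [0.7, 0.9, -0.2]
grip_width: 0.0342
```

```bash
python3 -c "
from h import *
c=cap('top'); print(blue(c)); np.savez('t12.npz',**c); 
a=cv2.resize(c['img'][120:220,110:260,::-1],None,fx=2.6,fy=2.6); d=cap('side'); np.savez('s12.npz',**d); b=cv2.resize(d['img'][190:300,120:270,::-1],None,fx=2.6,fy=2.6)
o=np.zeros((286,780,3),np.uint8);o[:260,:390]=a;o[:,390:]=b;cv2.imwrite('pics/n12.png',o)
P=cloud(c); y,x=[int(v) for v in (180,193)]; print(P[172:188:2,186:200:2,2].round(3))
go(.5,.1,.4,0,1)
"
```

```text
[(array([ 53.2, 320.2]), 0.0285, array([0.0502, 0.6564]), 0.1196, 179), (array([192.4, 179. ]), 0.0752, array([0.5945, 0.1422]), 0.0302, 92)]
[[0.075 0.069 0.056 0.054 0.058 0.07  0.067]
 [0.064 0.044 0.034 0.023 0.026 0.032 0.079]
 [0.05  0.029 0.021 0.017 0.011 0.021 0.022]
 [0.046 0.017 0.015 0.019 0.013 0.013 0.019]
 [0.046 0.017 0.021 0.013 0.012 0.021 0.012]
 [0.071 0.015 0.014 0.016 0.023 0.019 0.071]
 [0.076 0.075 0.019 0.011 0.067 0.071 0.061]
 [0.015 0.054 0.074 0.073 0.063 0.059 0.055]]
t 34.7 p [0.353  0.0999 0.3441] A 0.0 w 0.0341 F [ 0.9 -0.6  0.6]
([0.1471, -0.0, -0.0556], [-0.02, -0.11, 0.04])
```

View pics/n12.png

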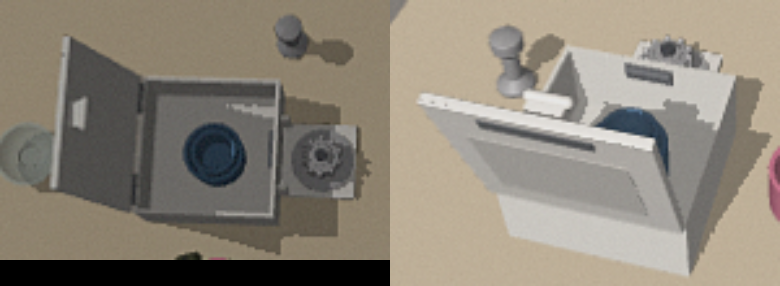

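Dish 4 is nested in dish 3: its rim is at z≈0.075 (0.073 expected) and its centre about 6 mm from the cabinet's middle. Next I go behind the door and push it over.

Call:
{"op": "move_arm", "data": {
  "plan": [
    [[0, -0.052, -0.0112], [0, 0, 0], 1],
    [[0, -0.052, -0.0112], [0, 0, 0], 1],
    [[0, -0.052, -0.0112], [0, 0, 0], 1],
    [[0, -0.052, -0.0112], [0, 0, 0], 1],
    [[0, -0.052, -0.0112], [0, 0, 0], 1]
  ]
}}

```text
time: 35.3
ee_pos: [0.3543, 0.3631, 0.4002]
ee_rot: [1.0, 0.0, 0.001, -0.001]
contact_force: [1.0, 0.2, -0.2]
grip_width: -0.0003
```

Call:
{"op": "move_arm", "data": {
  "plan": [
    [[0.049, 0, 0], [0, 0, 0], 1],
    [[0.049, 0, 0], [0, 0, 0], 1],
    [[0.049, 0, 0], [0, 0, 0], 1],
    [[0.049, 0, 0], [0, 0, 0], 1],
    [[0.048, 0, 0], [0, 0, 0], 1]
  ]
}}

```text
time: 35.92
ee_pos: [0.6002, 0.3608, 0.3991]
ee_rot: [1.0, 0.0, 0.001, -0.0]
contact_force: [0.1, 0.2, 0.4]
grip_width: -0.0001
```

Call:
{"op": "move_arm", "data": {
  "plan": [
    [[0, 0, 0], [0, 0, 0], 1],
    [[0, 0, 0], [0, 0, 0], 1]
  ]
}}

```text
time: 36.17
ee_pos: [0.5977, 0.3604, 0.3987]
ee_rot: [1.0, 0.0, -0.0, 0.0]
contact_force: [0.0, -0.0, 0.2]
grip_width: 0.0001
```

Call:
{"op": "move_arm", "data": {
  "plan": [
    [[0, 0.03, 0], [0, 0, 0], 1],
    [[0, 0.02, 0], [0, 0, 0], 1],
    [[0, 0.02, 0], [0, 0, 0], 1],
    [[0, 0.02, 0], [0, 0, 0], 1],
    [[0, 0.015, 0], [0, 0, 0], 1]
  ]
}}

```text
time: 36.8
ee_pos: [0.597, 0.2538, 0.4]
ee_rot: [1.0, 0.0, 0.0, -0.0]
contact_force: [-0.2, 1.1, 0.2]
grip_width: 0.0005
```

Call:
{"op": "move_arm", "data": {
  "plan": [
    [[0, 0.015, 0], [0, 0, 0], 1],
    [[0, 0.015, 0], [0, 0, 0], 1],
    [[0, 0.01, 0], [0, 0, 0], 1],
    [[0, 0, 0], [0, 0, 0], 1]
  ]
}}

```text
time: 37.3
ee_pos: [0.5973, 0.2142, 0.3997]
ee_rot: [1.0, -0.0, -0.0, 0.0]
contact_force: [0.1, -0.4, 0.3]
grip_width: 0.0
```

Call:
{"op": "move_arm", "data": {
  "plan": [
    [[0, 0, 0], [0, 0, 0], 1],
    [[0, 0, 0], [0, 0, 0], 1],
    [[0, 0, 0], [0, 0, 0], 1],
    [[0, 0, 0], [0, 0, 0], 1],
    [[0, 0, 0], [0, 0, 0], 1]
  ]
}}

```text
time: 37.92
ee_pos: [0.5972, 0.2152, 0.3997]
ee_rot: [1.0, 0.0, 0.0, -0.0]
contact_force: [0.1, -0.7, 0.5]
grip_width: 0.0
```

Call:
{"op": "move_arm", "data": {
  "plan": [
    [[0, 0, 0], [0, 0, 0], 1],
    [[0, 0, 0], [0, 0, 0], 1],
    [[0, 0, 0], [0, 0, 0], 1],
    [[0, 0, 0], [0, 0, 0], 1],
    [[0, 0, 0], [0, 0, 0], 1]
  ]
}}

```text
time: 38.55
ee_pos: [0.5972, 0.215, 0.3997]
ee_rot: [1.0, 0.0, -0.0, 0.0]
contact_force: [0.6, 0.3, -0.3]
grip_width: -0.0002
```

```bash
python3 -c "
from h import *
d=cap('side'); P=cloud(d); save(d,'s13.png',(100,100,300,320),2.6)
x=P[(abs(P[...,0]-.54)<.01)&(P[...,1]>.05)&(P[...,1]<.3)&(P[...,2]>.06)]; x=x[x[:,1].argsort()]; print(x[::max(1,len(x)//12)].round(3))
go(.597,.068,.30,0,6)
"
```

```text
[[0.53  0.064 0.109]
 [0.541 0.101 0.104]
 [0.541 0.137 0.102]
 [0.542 0.168 0.105]
 [0.539 0.197 0.1  ]
 [0.545 0.215 0.098]
 [0.537 0.225 0.317]
 [0.531 0.23  0.097]
 [0.548 0.236 0.579]
 [0.548 0.239 0.588]
 [0.547 0.241 0.581]
 [0.546 0.243 0.641]
 [0.542 0.251 0.084]]
t 38.6 p [0.5972 0.2151 0.3997] A 0.0 w -0.0003 F [ 0.5 -0.1 -0.3]
([-0.0, 0.0245, 0.0166], [-0.0, 0.0, 0.01])
([-0.0, 0.0245, 0.0166], [-0.0, 0.0, 0.01])
([-0.0, 0.0245, 0.0166], [-0.0, 0.0, 0.01])
([-0.0, 0.0245, 0.0166], [-0.0, 0.0, 0.01])
([-0.0, 0.0245, 0.0166], [-0.0, 0.0, 0.01])
([-0.0, 0.0245, 0.0166], [-0.0, 0.0, 0.01])
```

The door has fallen onto its catch, with the free edge at z≈0.109. Moving over the free edge and pressing.

Call:
{"op": "move_arm", "data": {
  "plan": [
    [[0, 0.029, 0.019], [0, 0, 0], 1],
    [[0, 0.029, 0.019], [0, 0, 0], 1],
    [[0, 0.029, 0.019], [0, 0, 0], 1],
    [[0, 0.029, 0.019], [0, 0, 0], 1],
    [[0, 0.029, 0.019], [0, 0, 0], 1]
  ]
}}

```text
time: 39.22
ee_pos: [0.5972, 0.0691, 0.3043]
ee_rot: [1.0, 0.0, 0.0, -0.0]
contact_force: [-0.2, 0.4, 0.5]
grip_width: -0.0002
```

Call:
{"op": "move_arm", "data": {
  "plan": [
    [[0, 0, 0.008], [0, 0, 0], 1],
    [[0, 0, 0.008], [0, 0, 0], 1],
    [[0, 0, 0.004], [0, 0, 0], 1],
    [[0, 0, 0], [0, 0, 0], 1]
  ]
}}

```text
time: 39.72
ee_pos: [0.5973, 0.0709, 0.2847]
ee_rot: [1.0, 0.001, 0.0, -0.0]
contact_force: [-0.0, -0.2, 0.1]
grip_width: 0.0
```

Call:
{"op": "move_arm", "data": {
  "plan": [
    [[0, 0, 0.004], [0, 0, 0], 1],
    [[0, 0, 0.004], [0, 0, 0], 1],
    [[0, 0, 0], [0, 0, 0], 1]
  ]
}}

```text
time: 40.1
ee_pos: [0.5976, 0.0702, 0.2769]
ee_rot: [1.0, 0.0, 0.001, 0.0]
contact_force: [0.7, -0.5, 0.7]
grip_width: -0.0002
```

Call:
{"op": "move_arm", "data": {
  "plan": [
    [[0, 0, 0.004], [0, 0, 0], 1],
    [[0, 0, 0], [0, 0, 0], 1]
  ]
}}

```text
time: 40.35
ee_pos: [0.5968, 0.0701, 0.272]
ee_rot: [1.0, 0.0, -0.001, -0.0]
contact_force: [0.7, 0.3, -0.3]
grip_width: 0.0001
```

Call:
{"op": "move_arm", "data": {
  "plan": [
    [[0, 0, 0.003], [0, 0, 0], 1],
    [[0, 0, 0], [0, 0, 0], 1]
  ]
}}

```text
time: 40.6
ee_pos: [0.597, 0.0701, 0.2692]
ee_rot: [1.0, 0.0, -0.0, -0.0]
contact_force: [-0.3, 0.5, 1.5]
grip_width: 0.0002
```

Call:
{"op": "move_arm", "data": {
  "plan": [
    [[0, 0, 0.002], [0, 0, 0], 1],
    [[0, 0, 0], [0, 0, 0], 1]
  ]
}}

```text
time: 40.85
ee_pos: [0.5972, 0.0701, 0.2684]
ee_rot: [1.0, 0.0, 0.0, -0.0]
contact_force: [-0.8, 0.5, 3.8]
grip_width: 0.0002
```

Call:
{"op": "move_arm", "data": {
  "plan": [
    [[0, 0, 0.003], [0, 0, 0], 1],
    [[0, 0, 0], [0, 0, 0], 1]
  ]
}}

```text
time: 41.1
ee_pos: [0.5971, 0.07, 0.268]
ee_rot: [1.0, 0.0, 0.001, -0.0]
contact_force: [-6.7, -0.7, 19.3]
grip_width: -0.0002
```

Call:
{"op": "move_arm", "data": {
  "plan": [
    [[0, 0, 0.003], [0, 0, 0], 1],
    [[0, 0, 0], [0, 0, 0], 1],
    [[0, 0, 0], [0, 0, 0], 1]
  ]
}}

```text
time: 41.48
ee_pos: [0.5969, 0.07, 0.2678]
ee_rot: [1.0, 0.0, 0.002, -0.0]
contact_force: [-11.3, -1.3, 35.0]
grip_width: -0.0
```

```bash
python3 -c "
from h import *
d=cap('side'); P=cloud(d)
for y in np.arange(.06,.24,.03):
    x=P[(abs(P[...,0]-.54)<.03)&(abs(P[...,1]-y)<.012)&(P[...,2]>.07)&(P[...,2]<.13)]; print(round(y,3),len(x),np.median(x[:,2]).round(4) if len(x) else None)
"
```

```text
0.06 56 0.0948
0.09 163 0.095
0.12 181 0.0956
0.15 187 0.0955
0.18 212 0.0954
0.21 225 0.0952
```

The door is flat at z=0.095 along its whole length, so it is shut. Withdrawing.

Call:
{"op": "move_arm", "data": {
  "plan": [
    [[0, 0, -0.01], [0, 0, 0], 1],
    [[0, 0, -0.04], [0, 0, 0], 1],
    [[0, 0, -0.05], [0, 0, 0], 1],
    [[-0.05, 0, -0.02], [0, 0, 0], 1],
    [[-0.06, 0, 0], [0, 0, 0], 1]
  ]
}}

```text
time: 42.15
ee_pos: [0.4879, 0.0702, 0.3835]
ee_rot: [1.0, 0.0, 0.003, -0.0]
contact_force: [0.5, 0.8, 0.9]
grip_width: -0.0001
```

Call:
{"op": "move_arm", "data": {
  "plan": [
    [[-0.06, 0, 0], [0, 0, 0], 1],
    [[-0.06, 0, 0], [0, 0, 0], 1],
    [[0, 0, 0], [0, 0, 0], 1],
    [[0, 0, 0], [0, 0, 0], 1]
  ]
}}

```text
time: 42.65
ee_pos: [0.3677, 0.0701, 0.3821]
ee_rot: [1.0, 0.0, 0.001, -0.0]
contact_force: [0.6, 0.5, -0.2]
grip_width: -0.0
```

```bash
python3 -c "
from h import *
c=cap('top'); d=cap('side'); P=cloud(d)
for y in np.arange(.06,.24,.03):
    x=P[(abs(P[...,0]-.597)<.05)&(abs(P[...,1]-y)<.012)&(P[...,2]>.07)&(P[...,2]<.13)]; print(round(y,3),len(x),np.median(x[:,2]).round(4))
f=lambda im:cv2.resize(np.ascontiguousarray(im[:,:,::-1]),(400,480))
cv2.imwrite('pics/f14.png',cv2.hconcat([f(c['img'][90:270,130:390]),f(d['img'][90:330,90:330])])); save(c,'x.png',(300,135,350,220),7)
print(st()[0]['contact_force'],st()[0]['time'])
w=cv2.imread('pics/x.png'); cv2.imwrite('pics/f14.png',cv2.hconcat([cv2.imread('pics/f14.png')[:, :],])) ; cv2.imwrite('pics/f15.png',w)
"
```

```text
0.06 78 0.0954
0.09 277 0.0956
0.12 282 0.0961
0.15 307 0.0959
0.18 327 0.096
0.21 368 0.0951
[ 1.07706416  0.71613306 -0.25534674] 42.75
```

View pics/f14.png

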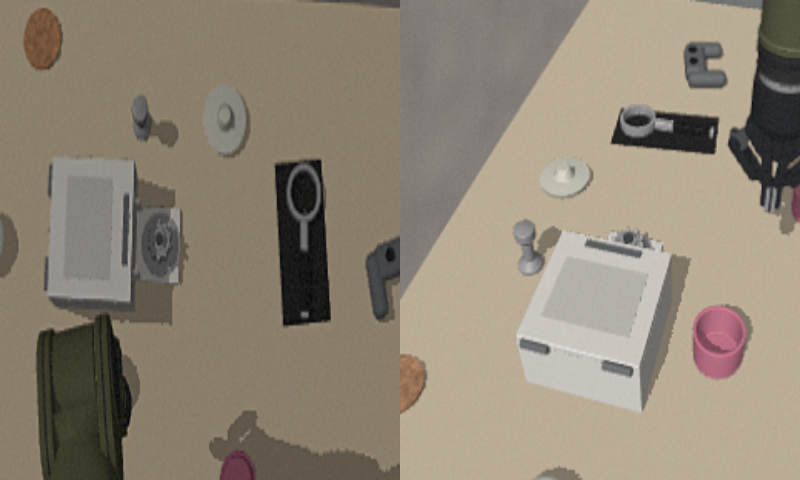

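The cabinet is shut and flat. The wrench lies along its mat (ring (303,192), tail (305,314)), and the ornaments are in place. Handing in.

```bash
python3 -c "
from h import *
print(job.sign_off())"
```

```text
the job is handed in; nothing more can be done
None
```

I finished the whole job and handed it in at about 43 s of the 210 s allowed. The hand-in gives no verdict, so what follows rests on my own checks.

- **Bolt:** I tightened it with four wrench strokes. Resistance rose from about 4 N while turning to about 16 N at the stop. I judged it tight from that force; I had no direct reading of the bolt angle.
- **Dishes:** Only dishes 3 and 4 were present. Dish 3 went into the cabinet first, and dish 4 was lowered into it without catching. Dish 4's rim measured 75 mm high where 73 mm was expected. The pair sat about 6 mm from the cabinet's middle before the door was closed; I could not see them after that.
- **Door:** It fell onto its catch and I pressed it shut. Its outer face measured 95–96 mm along its whole length, which matches fully shut. My last press reached 35 N, above the suggested 15 N, with the door already down. That was with the fingertips and within the force limits.
- **Wrench:** It lies flat along its mat.
- **Other ornaments:** In the last pictures they look where they started. Part of the view was cropped or behind the arm. The arm was clear of everything at hand-in.

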